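Tighten a ratchet-lever clamp on a reference block

ROBOT

A 6-joint arm with a two-finger parallel gripper is mounted at the origin on a cart in front of the work surface, level with it; the furniture and walls round the work are solid. World frame = base frame: x ahead of the robot, y to its left, z up, the work surface at z = 0. Lengths are in mm, angles in rad, forces in N, time in s.
With the tool pointing down it reaches from about 425 to 1125 mm from the base axis. Payload 14.9 kg.
Tool frame: the origin (TCP) lies midway between the tips of the shut fingers; the grasp point (between the pads) lies 19 mm behind it; z points along the fingers, y is the direction in which the jaws open and shut (so a half turn about z gives the same grasp; the last joint's range is limited). The gripper opens to 91 mm and grips with 3 to 60 N. Pads are 32 mm wide; open, the fingers measure 118 mm over their backs; the gripper's body (76 mm by 178 mm) begins 60 mm behind the grasp point.
Start: joints at [-1.312, 0.379, 1.734, -0, 1.028, -0.033], TCP at [201.369, -670.424, 213.932] pointing down, gripper open.
Joint ranges: [-2.77, 2.77], [-0.74, 2.19], [0, 2.66], [-1.06, 4.2], [0.31, 2.87], [-3.08, 3.08]. Speed limits (rad/s): [1.89, 1.89, 2.39, 3.14, 3.14, 3.14].

INTERFACE

Orientations are given as a unit quaternion [x, y, z, w].
In Python, from station import robot gives the robot as it stands.
- The arm moves only by the tool apply_moves, never from a script. Its arguments are lists of equal length, an entry for each row: "travel": the shift along the world's x, y, z in mm, a list of three; "dr": the turn, a rotation vector about the world's x, y, z in degrees, a list of three. A call has 1 to 5 rows; each row is the pose to reach, as a shift and turn from the pose commanded when the call began; what a row does not reach only later rows make up. A row lasts 1/8 s, in which the tool goes at most 62.5 mm and 10.7 degrees, less where a joint would pass 70% of its speed; a pose out of reach is approached as far as the arm can. A call with a gripper value outside its range is refused whole. "claw" is the closure, from 0 (fully open) to 1 (shut), set as the call begins (left out, the last holds). The fingers move at their own pace and stop on an object; "newtons" is the grip in N (left out, the last holds). Time passes only in rows, so rows that repeat a pose let the fingers close. It gives the time, the measured TCP pose, the force and the opening at its end, in the units of the state.
- robot.observe(): the state, without advancing time (a new reading comes with each control period).
- robot.grab_frame(name): name is "scene" or "top"; returns (picture, depth): 420x560x3 uint8, red, green, blue; 420x560 float32, mm along the optical axis (not along the pixel's ray), 0 where there is no reading.
- robot.camera_info(name): a dict with "camera_matrix" (3x3 intrinsics, pixels), "D" ([k1, k2, p1, p2, k3] as OpenCV has them; the pictures are not rectified), "view" (4x4, takes a point from world to camera coordinates). Camera axes: x right, y up, looking along -z (the intrinsics and any distortion apply to the point x, -y, -z); pixel columns grow to the right and rows downward; lengths in mm; the calibration is good to about 2 mm. A picture is of the moment at which its call begins. camera_info takes no time and is no camera call.
- robot.finish_job(): hands the job in, once; it reports no verdict.
The state is a dict: "t": time; "qpos": joint angles; "joint_velocities": joint speeds; "joint_efforts": joint torques, N m; "ee_pos": TCP position; "tcp_rot": TCP orientation; "wrist_force": force on the tool from outside, world axes, zero at the start; "moment": the same for the moment, N m; "width": opening from 0.0 (shut) to 1.0 (fully open).
Only numpy, scipy, OpenCV 4.12 (cv2) and the standard library are available. Lean on these libraries where they do the work, as an engineer would, in place of code of your own. Each camera call takes 0.05 s, during which the arm holds its last target.

TASK

The round steel reference block lies loose in the bench clamp: wind the blue jaw up to it with clockwise strokes of the red-balled ratchet lever under the clear shield, each time lifting the lever off its teeth to swing it back to the right, until the jaw's sprung pad is pressed fully in and its orange neck is hidden, but force it no further. Finally lift the lever, swing it well back to the right and leave it dropped into its teeth. Do not touch the jaw or the block, do not press on the shield, and leave the other things on the bench where they are.

Things in the scene. Friction and masses are not known exactly. Their poses are not given: they have to be found in the camera images.
- clamp: fixed bench clamp, grey plate spanning x -50..116, y +-125, z 0..18 mm from its origin, which is on the vertical lever axis at bench level; dark gear housing in the middle. Its -x (lever side) faces the robot within 0.2 rad; z up. Two 8 mm steel pins at x -28, y +-36 mm, tops 108 mm above the bench, end the lever's sweep.
- shield: clear level disc, 194 mm diameter, 4 mm thick, centred on the lever axis, underside 208 mm above the bench, on a rod at clamp x +104, y +60 mm; origin as the clamp's. It overhangs the lever nearly to the ball's centre: take the ball with the tool leaning outward, fingers pointing down and in to the axis, 40 to 45 degrees from vertical. Press it with 10 N at most.
- lever_ball (a point): centre of the red ball (32 mm diameter) at the lever's end, 105 mm from the lever axis and 92 mm above the bench when the lever is fully dropped. The ball revolves freely about a vertical stud, so the tool need not turn with the lever. An 11 mm thick steel bar runs from its underside inward to the black hub (62 mm diameter).
- lever (a joint): angle of the lever about the vertical axis, rad: 0 = ball straight out along the clamp's -x; positive = clockwise from above (ball towards clamp +y, to the left seen from the robot); ends at -0.7 and 0.7. Dropped in, clockwise tightens and counter-clockwise opens the clamp again. Lifted, it swings nearly freely.
- lever_lift (a joint): height of the lever above its dropped position, m, 0 to 0.015; a spring presses it down (4 N dropped, 6 N lifted). Two pegs under the hub drop between the shaft's 16 teeth (22.5 degrees apart, 10 mm deep, 0.08 rad play): under 0.006 it drives the shaft, over 0.010 it is free. It may rest on the tips of the teeth (about 0.010): a small turn then lets it drop.
- jaw_slide (a joint): travel of rack and blue jaw towards clamp -y, m; 0 = open, 16 mm per rad of shaft: 2 to 2.7 rad from the start, so two to four strokes. It stays where it is left. Turning takes 5 to 7 N at the ball when free, 8 to 11 N with the pad pressed in; then a solid stop, the force climbs steeply. The pad meets a seated block at 0.035 and is fully in at 0.043.
- pad_spring (a joint): how far the steel pad in the face of the jaw has been pressed into the jaw against its spring, m: 0 = out (8 mm orange neck visible between pad and blue jaw), 0.008 = fully in, neck hidden. 8 N to begin, 28 N fully in.
- jaw_plate: blue moving jaw (60 x 18 x 24 mm) with its steel rack (180 mm bar) and the sprung pad; its origin is on the lever axis at the bench when fully open, and it shifts towards the clamp's -y as it closes. Not to be touched by the robot. It must not press the block with more than 120 N (about 25 N at the ball).
- test_block: round ground steel reference block, 60 mm diameter, 14 mm thick, lying flat on the base plate before the fixed V-shaped jaw; origin at the centre of its underside. Seated in the V it is at the clamp's x +66, y -55 mm. Not to be touched by the robot.
- vernier_caliper: bystander: vernier caliper 190 mm long lying on the bench.
- screwdriver: bystander: screwdriver with red handle, 182 mm long, lying on the bench.
- test_block_soft: bystander: second round steel block, 60 mm diameter, 14 mm thick, on the bench left of the clamp.
- loupe: bystander: black stand loupe, 33 mm diameter, 35 mm high.
- eyepiece: bystander: black and silver microscope eyepiece standing on its tube, 32 mm diameter, 46 mm high.

How it is judged (in metres and radians):
On the way, in this order (a step that is already met when the one before it is completed fails the run):
1. the jaw has been wound up to the block with the lever (value of joint jaw_slide above 0.03 m), for 0.1 s.
2. the sprung pad is pressed fully in (value of joint pad_spring above 0.0065 m), for 0.2 s.
At the end, for the whole second after the job is handed in: the pad is still pressed in at least 6 of its 8 mm (it must have reached 6.5 mm), the block lies flat (within 0.1 rad) and within 4 mm of its seat in the V jaw, and the lever is back to the right (more than 0.15 rad right of straight out) and dropped into its teeth (lift under 3 mm) (value of joint pad_spring above 0.006 m and value of joint lever below -0.15 rad and value of joint lever_lift below 0.003 m and angle between test_block's own z axis and vertical below 0.1 rad and y of test_block in the frame of clamp below -0.051 m); the robot touches nothing.
It fails at once if the robot touches the jaw, rack or pad (contact force between any of the fingers, the arm and jaw_plate above 1 N).
It fails at once if the robot touches the block (contact force between any of the fingers, the arm and test_block above 1 N).
It fails at once if the robot presses on the shield (contact force between any of the fingers, the arm and shield above 10 N).
It fails at once if the clamp is overtightened (over 120 N on the block) (contact force between jaw_plate and test_block above 120 N).
It fails at once if a bystander is disturbed (moved over 3 cm) (distance of any of vernier_caliper, screwdriver, test_block_soft, loupe, eyepiece from where it was at the start of the episode above 0.03 m).
It also fails if it takes over 69 s, if anything falls off the work surface, if the arm or the gripper's body presses on something with over 40 N, if the wrist force passes 120 N, or if a joint passes its speed limit or range.

## Working session

There is one attempt and no reset: what is moved stays moved. The work goes in short steps, Python scripts to look and compute and a tool call to move; the robot and the scene stay as the last step left them, time stands still between calls to the robot, and variables do not carry over. Pictures are saved under pics/ and viewed, and the job is handed in when it is done.

Besides the shell and the picture viewer there is one more tool, called after "Call:" as a command line: name --argument value ..., lists and objects as JSON in quotes. apply_moves: Moves the arm, as the interface text tells. Its arguments: {"type":"object","properties":{"travel":{"type":"array"},"dr":{"type":"array"},"claw":{"type":"number"},"newtons":{"type":"number"}},"required":["travel","dr"]}

```bash
ls; mkdir -p pics; python3 - <<'E'
from station import robot
import cv2,numpy as np
print(robot.observe())
for n in("scene","top"):
    p,d=robot.grab_frame(n); cv2.imwrite(f"pics/{n}0.png",p[:,:,::-1]); np.savez(f"{n}0.npz",p=p,d=d)
    print(n,robot.camera_info(n))
E
```

```text
pics
{'t': 0.0, 'qpos': array([-1.31229358e+00,  3.79433005e-01,  1.73474786e+00, -1.97371130e-06,
        1.02851212e+00, -3.32848657e-02]), 'joint_velocities': array([-0.00027686, -0.00020237, -0.001402  ,  0.00087281, -0.00038997,
        0.00067455]), 'joint_efforts': array([-3.29369068e-04, -7.63745570e+01, -4.34368300e+01,  6.50443020e-02,
        4.25504486e-02, -7.01323279e-05]), 'ee_pos': array([ 201.27147357, -670.03953612,  213.28746981]), 'tcp_rot': array([ 9.89376138e-01,  1.45377283e-01, -6.26627132e-05, -5.46589242e-04]), 'wrist_force': array([ 0.23124727, -0.51775142, -0.32090972]), 'moment': array([-0.02559839, -0.0160148 , -0.01103483]), 'width': 0.9957544485970904}
scene {'camera_matrix': array([[473.97591969,   0.        , 274.17441712],
       [  0.        , 473.97591969, 207.70749333],
       [  0.        ,   0.        ,   1.        ]]), 'D': array([-0.00153038,  0.        ,  0.        ,  0.        ,  0.        ]), 'view': array([[-6.47467428e-01, -7.62049986e-01, -8.10857940e-03,
         3.89113592e+02],
       [ 5.72210241e-01, -4.93144597e-01,  6.55273872e-01,
        -3.86463078e+02],
       [-5.03350147e-01,  4.19628676e-01,  7.55347869e-01,
        -1.12354235e+03],
       [ 0.00000000e+00,  0.00000000e+00,  0.00000000e+00,
         1.00000000e+00]])}
top {'camera_matrix': array([[416.06585875,   0.        , 271.56147607],
       [  0.        , 416.06585875, 203.0926009 ],
       [  0.        ,   0.        ,   1.        ]]), 'D': array([-0.00224287,  0.        ,  0.        ,  0.        ,  0.        ]), 'view': array([[-2.49543562e-01, -9.68361642e-01,  1.93425963e-03,
         1.75240792e+02],
       [ 7.70769143e-01, -1.97414660e-01,  6.05757691e-01,
        -4.78201565e+02],
       [-5.86210661e-01,  1.52653800e-01,  7.95646830e-01,
        -1.01902977e+03],
       [ 0.00000000e+00,  0.00000000e+00,  0.00000000e+00,
         1.00000000e+00]])}
```

View pics/scene0.png

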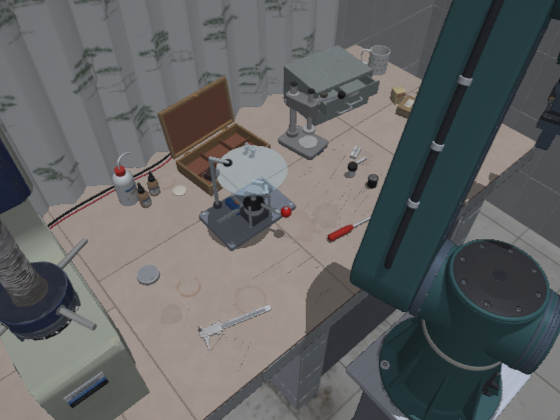

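View pics/top0.png

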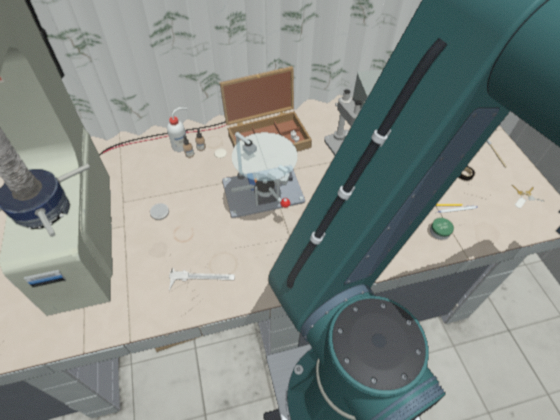

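The ball shows at scene (286,212) and top (285,203). The plate is around scene (247,213). Next I'll triangulate the ball and fit the plate.

```bash
cat > h.py <<'E'
import numpy as np,cv2
from station import robot
def ray(n,uv,ci={}):
    if n not in ci: ci[n]=robot.camera_info(n)
    c=ci[n]; V=c["view"]; x,y=cv2.undistortPoints(np.array([[uv]],float),c["camera_matrix"],c["D"])[0,0]
    R=V[:3,:3]; o=-R.T@V[:3,3]; d=R.T@np.array([x,-y,-1.]); return o,d   # d per unit depth
def onplane(n,uv,z):
    o,d=ray(n,uv); return o+d*(z-o[2])/d[2]
def tri(a,b):
    A=[];B=[]
    for o,d in(a,b):
        d=d/np.linalg.norm(d);P=np.eye(3)-np.outer(d,d);A.append(P);B.append(P@o)
    x=np.linalg.solve(sum(A),sum(B)); return x,[np.linalg.norm(P@x-b) for P,b in zip(A,B)]
def proj(n,p):
    c=robot.camera_info(n);V=c["view"];q=V[:3,:3]@np.array(p,float)+V[:3,3]
    return cv2.projectPoints(np.array([[q[0],-q[1],-q[2]]]),np.zeros(3),np.zeros(3),c["camera_matrix"],c["D"])[0][0,0]
def red(p,box):
    h=cv2.cvtColor(p,cv2.COLOR_RGB2HSV); m=((h[...,0]<8)|(h[...,0]>172))&(h[...,1]>150)&(h[...,2]>80)
    k=np.zeros_like(m);x0,y0,x1,y1=box;k[y0:y1,x0:x1]=m[y0:y1,x0:x1]
    n,l,s,c=cv2.connectedComponentsWithStats(k.astype(np.uint8))
    i=1+np.argmax(s[1:,4]); 
    cs,_=cv2.findContours((l==i).astype(np.uint8),cv2.RETR_EXTERNAL,cv2.CHAIN_APPROX_NONE)
    return s[i],c[i],cv2.minEnclosingCircle(cs[0])
E
python3 - <<'E'
from h import *
S=np.load("scene0.npz");T=np.load("top0.npz")
a=red(S["p"],(265,195,305,230));b=red(T["p"],(270,190,305,215));print(a,b)
print(tri(ray("scene",a[2][0]),ray("top",b[2][0])), onplane("scene",a[2][0],92),onplane("top",b[2][0],92))
for n,Z,bx in(("scene",S,(180,130,330,260)),("top",T,(200,120,330,230))):
    x0,y0,x1,y1=bx; cv2.imwrite(f"pics/{n}0z.png",cv2.resize(Z["p"][y0:y1,x0:x1,::-1],None,fx=5,fy=5,interpolation=cv2.INTER_CUBIC))
E
```

```text
(array([281, 208,  10,   9,  72], dtype=int32), array([285.52777778, 212.04166667]), ((285.6111145019531, 211.61111450195312), 5.10698127746582)) (array([281, 200,   9,   7,  42], dtype=int32), array([285.0952381 , 203.19047619]), ((285.0555419921875, 202.77777099609375), 4.129578590393066))
(array([555.32223961,  -4.8058491 ,  83.66529108]), [np.float64(0.48577011688331206), np.float64(0.48577011688335714)]) [ 5.50591125e+02 -3.23058430e-01  9.20000000e+01] [548.66930552  -2.70431816  92.        ]
```

```bash
ls pics
```

```text
scene0.png
scene0z.png
top0.png
top0z.png
```

View pics/scene0z.png

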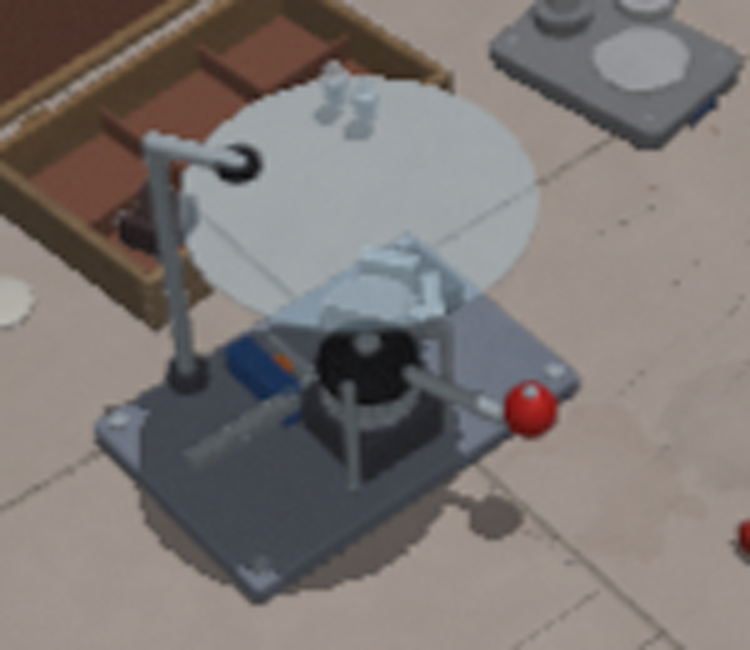

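View pics/top0z.png

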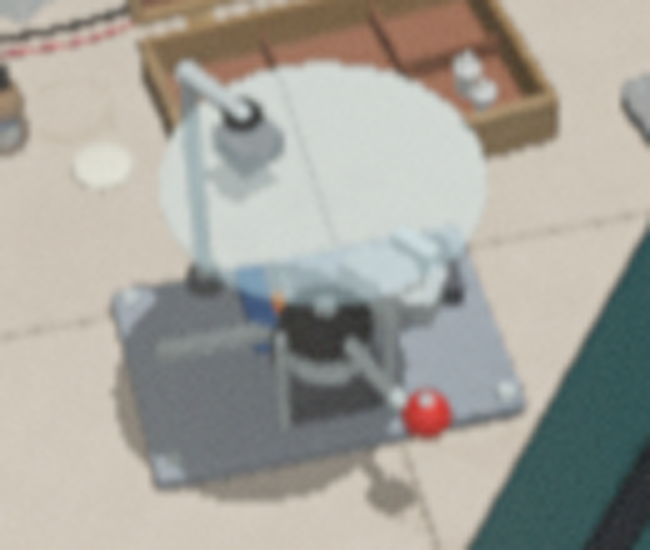

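Zoomed pictures: plate corners are visible in both views (scene zoom: near-left (258,592), near-right (577,378), far-left (98,430), far-right (407,237); top zoom: (155,487), (522,408), (115,297)). The lever points to the right, close to its right end. Next is a rigid fit of the clamp.

```bash
python3 - <<'E'
from h import *
C={"scene":((180,130),{(-50,125):(258,592),(-50,-125):(577,378),(116,125):(98,430),(116,-125):(407,237)}),
"top":((200,120),{(-50,125):(155,485),(-50,-125):(522,408),(116,125):(115,298)})}
allA=[];allB=[]
def fit(A,B):
    A=np.array(A,float);B=np.array(B);a=A-A.mean(0);b=B-B.mean(0)
    th=np.arctan2((a[:,0]*b[:,1]-a[:,1]*b[:,0]).sum(),(a*b).sum());R=np.array([[np.cos(th),-np.sin(th)],[np.sin(th),np.cos(th)]])
    o=B.mean(0)-R@A.mean(0); return th,o,B-(A@R.T+o)
for n,(off,d) in C.items():
    A=[];B=[]
    for k,v in d.items():
        uv=(np.array(v)+.5)/5-.5+off; A.append(k);B.append(onplane(n,uv,18)[:2])
    th,o,r=fit(A,B);print(n,th,o,r.round(1).tolist()); allA+=A;allB+=B
th,o,r=fit(allA,allB);print("all",th,o,r.round(1).tolist())
# ball on each view, angle
S=np.load("scene0.npz");T=np.load("top0.npz")
R=np.array([[np.cos(th),-np.sin(th)],[np.sin(th),np.cos(th)]])
for n,uv in(("scene",(285.6,211.6)),("top",(285.06,202.8))):
    p=onplane(n,uv,92)[:2]; q=R.T@(p-o); print(n,p,q,np.hypot(*q),np.arctan2(q[1],-q[0]))
    # hub top centre? ~ z; stud
# depth of ball
for n,Z in(("scene",S),("top",T)):
    u,v=(285,212) if n=="scene" else (285,203)
    dd=Z["d"][v-1:v+2,u-1:u+2];o3,d3=ray(n,(u,v));print(n,dd.round(0).tolist(),o3+d3*np.median(dd)+16*d3/np.linalg.norm(d3))
    # plate depth check
    for uv in [(285,196)]: pass
for ang in(0,-.6): 
    p=np.r_[R@(105*np.array([-np.cos(ang),np.sin(ang)]))+o,92];print(ang,p,proj("scene",p),proj("top",p))
for n in("scene","top"):print("disc",proj(n,np.r_[o,212]))
E
```

```text
scene 0.011733236537201023 [644.1604988   41.42383594] [[3.6, -2.4], [2.6, 3.0], [-3.9, -3.7], [-2.3, 3.1]]
top -0.0008265468216536655 [640.86600331  38.73837155] [[1.2, -0.5], [2.6, 4.4], [-3.9, -3.9]]
all 0.00904628017777146 [642.92443676  40.30174659] [[4.5, -1.4], [4.1, 4.0], [-3.0, -2.3], [-0.7, 4.6], [0.4, -1.5], [-0.7, 3.3], [-4.7, -6.6]]
scene [ 5.50642349e+02 -3.26474242e-01] [-92.64584097 -39.7917602 ] 100.8297378197508 -0.40567939059350233
top [548.5838628   -2.69460091] [-94.7256655  -42.14116857] 103.67656337532347 -0.41858458488687045
scene [[1315.0, 1310.0, 1313.0], [1315.0, 1313.0, 1315.0], [1310.0, 1319.0, 1311.0]] [550.03706339   2.45475128  92.93712602]
top [[1249.0, 1251.0, 1253.0], [1253.0, 1252.0, 1252.0], [1252.0, 1247.0, 1254.0]] [548.38660031  -2.46940613  91.31845779]
0 [537.92873308  39.35190012  92.        ] [277.82917698 221.39297158] [272.58086127 208.27091414]
-0.6 [556.80406676 -19.76722935  92.        ] [289.32577821 206.9381789 ] [289.70601117 199.63493606]
disc [251.93713383 170.21558498]
disc [263.44767506 156.13779279]
```

The ball is at about (549.5,-1.5,92). The axis is at about (643.5,41) with clamp yaw ≈ 0, and the projected disc centre agrees with the pictures to within 1 px. The lever is at about -0.41. I'll swing the arm over now.

Call:
apply_moves --travel '[[32,43,14],[64,86,28],[96,129,42],[128,172,56],[160,215,70]]' --dr '[[0,0,-1],[0,0,-2],[0,0,-3],[0,0,-4],[0,0,-5]]' --claw 0 --newtons 50

```text
t: 0.72
ee_pos: [362.1, -453.8, 284.2]
tcp_rot: [0.995, 0.102, -0.0, -0.0]
wrist_force: [0.8, -0.6, 0.1]
width: 0.998
```

Call:
apply_moves --travel '[[30,45,10],[60,90,20],[85,140,30],[100,195,30],[110,250,30]]' --dr '[[0,0,0],[0,0,0],[0,0,0],[0,-2,0],[0,-8,0]]'

```text
t: 1.35
ee_pos: [472.3, -203.6, 313.9]
tcp_rot: [0.992, 0.102, 0.071, 0.007]
wrist_force: [-0.3, 0.3, 0.5]
width: 1.003
```

```bash
cat >> h.py <<'E'
from scipy.spatial.transform import Rotation as Rn
def Rt(psi,tilt=42):
    t=np.radians(tilt);z=np.array([np.sin(t)*np.cos(psi),np.sin(t)*np.sin(psi),-np.cos(t)]);y=np.array([np.sin(psi),-np.cos(psi),0]);return np.c_[np.cross(y,z),y,z]
def drot(psi,tilt=42):
    s=robot.observe();R=Rn.from_quat(s["tcp_rot"]).as_matrix();return np.degrees(Rn.from_matrix(Rt(psi,tilt)@R.T).as_rotvec())
E
python3 - <<'E'
from h import *
print(robot.observe()["qpos"].round(3),drot(.2))
E
```

```text
[-0.487 -0.099  2.094  0.078  1.023  0.842] [  8.35598402 -33.02425999   0.3003037 ]
```

Call:
apply_moves --travel '[[-5,45,0],[-10,90,-5],[-15,130,-15],[-15,160,-25],[-15,185,-35]]' --dr '[[1.5,-6,0],[3,-12,0],[5,-19,0],[6.5,-26,0],[8.4,-33,0.3]]'

```text
t: 1.98
ee_pos: [455.9, -19.6, 278.8]
tcp_rot: [0.929, 0.093, 0.357, -0.036]
wrist_force: [0.6, 0.1, -0.3]
width: 1.001
```

```bash
python3 - <<'E'
from h import *
s=robot.observe();print(s["qpos"].round(3),s["ee_pos"],drot(.2))
p,d=robot.grab_frame("scene");cv2.imwrite("pics/s1.png",p[:,:,::-1])
E
```

```text
[-0.278 -0.393  2.509  0.757  0.465  0.504] [455.92886169 -19.64543822 278.84922163] [-0.03978015  0.07434186  0.04412053]
```

View pics/s1.png

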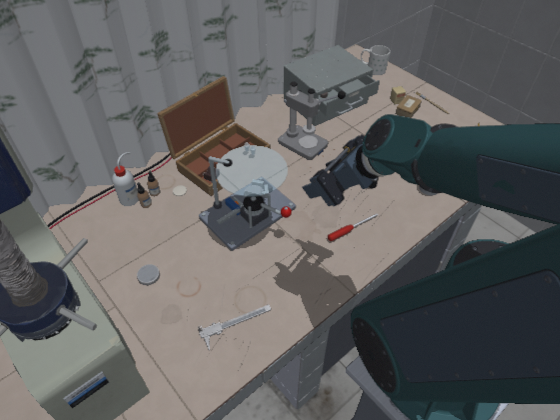

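The arm has cleared the shield. The gripper is at scene (340,180), and the ball is still free at (286,212). Going to the pre-grasp pose.

Call:
apply_moves --travel '[[9,2,-27],[18,4,-53],[27,5,-80],[36,6,-106],[43,8,-130]]' --dr '[[0,0,0],[0,0,0],[0,0,0],[0,0,0],[0,0,0]]'

```text
t: 2.65
ee_pos: [498.9, -16.1, 148.7]
tcp_rot: [0.928, 0.094, 0.358, -0.04]
wrist_force: [0.0, 0.4, 0.9]
width: 0.998
```

```bash
python3 - <<'E'
from h import *
s=robot.observe();print(s["qpos"].round(3),s["ee_pos"],drot(.2),s["wrist_force"])
for n,bx in(("scene",(200,120,400,270)),("top",(200,110,400,260))):
    p,d=robot.grab_frame(n);x0,y0,x1,y1=bx;cv2.imwrite(f"pics/{n}2z.png",cv2.resize(p[y0:y1,x0:x1,::-1],None,fx=4,fy=4,interpolation=cv2.INTER_CUBIC))
R=Rn.from_quat(s["tcp_rot"]).as_matrix();e=s["ee_pos"]
for y in(-45,0,45):print(proj("scene",e+R[:,1]*y),proj("top",e+R[:,1]*y))
E
```

```text
[-0.238  0.032  2.506  1.829  0.308 -0.604] [498.91924692 -16.06146603 148.70131863] [-0.43452366  0.09693193 -0.30251981] [0.03947513 0.42981345 0.92792922]
[292.99985262 216.22272336] [280.77712765 208.71017978]
[302.97433074 206.07005573] [294.73009753 203.23258386]
[312.58832998 196.28423447] [308.39727189 197.86713215]
```

q5 is at its limit, so the wrist is passing near its singularity. I'll fit the arm's kinematics from the logged states to choose poses with margin.

```bash
cat > kin.py <<'E'
import numpy as np
from scipy.spatial.transform import Rotation as Rn
from scipy.optimize import least_squares
Q=np.array([[-1.31229,.379433,1.734748,0,1.028512,-.033285],[-.487,-.099,2.094,.078,1.023,.842],[-.278,-.393,2.509,.757,.465,.504],[-.238,.032,2.506,1.829,.308,-.604]])
P=np.array([[201.27,-670.04,213.29],[472.3,-203.6,313.9],[455.93,-19.65,278.85],[498.92,-16.06,148.70]])
T=np.array([[.989376,.145377,-6e-5,-5e-4],[.992,.102,.071,.007],[.929,.093,.357,-.036],[.928,.094,.358,-.04]])
def fk(q,k):
    h,a1,L2,a3,L4,L6,dy=k
    R=Rn.from_euler("z",q[0]);p=np.array([0,0,h])+R.apply([a1,dy,0])
    R=R*Rn.from_euler("y",q[1]);p=p+R.apply([0,0,L2])
    R=R*Rn.from_euler("y",q[2]);p=p+R.apply([a3,0,L4])
    R=R*Rn.from_euler("z",q[3])*Rn.from_euler("y",q[4])*Rn.from_euler("z",q[5]);p=p+R.apply([0,0,L6])
    return p,R
def res(k): return np.concatenate([fk(q,k)[0]-p for q,p in zip(Q,P)])
best=None
for h in(0,200,400):
  for L in (400,500,600):
    r=least_squares(res,[h,50,L,0,L,250,0])
    if best is None or r.cost<best.cost:best=r
K=best.x
off=[(fk(q,K)[1].inv()*Rn.from_quat(t)) for q,t in zip(Q,T)]
OFF=off[0]
def ik(p,R,q0,lo=None,hi=None):
    lo=np.array([-2.77,-.74,0,-1.06,.31,-3.08]) if lo is None else lo;hi=np.array([2.77,2.19,2.66,4.2,2.87,3.08])
    def f(q):
        pp,RR=fk(q,K);return np.r_[(pp-p)/100,((RR*OFF).inv()*Rn.from_matrix(R)).as_rotvec()]
    s=least_squares(f,np.clip(q0,lo+1e-3,hi-1e-3),bounds=(lo,hi));return s.x,s.cost
if __name__=="__main__":
    print(K.round(1),best.cost,np.abs(best.fun).max());print([o.as_rotvec().round(3) for o in off])
E
python3 kin.py
cat > plan.py <<'E'
from kin import *
from h import Rt
ax=np.array([643.5,41.]);
def ball(phi,l=0): return np.r_[ax+105*np.array([-np.cos(phi),np.sin(phi)]),92+l]
if __name__=="__main__":
  for tilt in(40,45):
   for g in(0,.5,1):
    for name,q0 in(("A",[-.2,0,2.4,.3,.6,.5]),("B",[-.1,.2,2.4,3.0,.6,-1.6])):
      out=[]
      for phi in(-.65,-.41,0,.4,.68):
        R=Rt(-g*phi,tilt);best=min((ik(ball(phi)+R[:,2]*13,R,np.array(q0)+d) for d in(np.zeros(6),np.array([0,.2,-.2,.3,.2,.3]))),key=lambda s:s[1])
        out.append((best[0].round(2).tolist(),round(best[1],5)))
      print(tilt,g,name,max(o[1] for o in out));[print("   ",*o) for o in out]
E
python3 plan.py
```

```text
[ 3.186e+02 -4.000e-01  5.508e+02  4.160e+01  6.046e+02  2.687e+02
  2.330e+01] 0.057468437899369146 0.20241585984200583
[array([-0.   , -0.   ,  1.571]), array([-1.000e-03,  1.000e-03,  1.571e+00]), array([ 1.00e-03, -0.00e+00,  1.57e+00]), array([-1.000e-03, -0.000e+00,  1.571e+00])]
40 0 A 0.00104
    [-0.12, 0.31, 2.39, 2.84, 0.31, -1.37] 0.00104
    [-0.07, 0.29, 2.42, 2.98, 0.31, -1.46] 0.00091
    [0.05, 0.28, 2.43, 3.26, 0.31, -1.65] 0.00081
    [0.16, 0.3, 2.4, 3.53, 0.31, -1.82] 0.00081
    [0.22, 0.32, 2.36, 3.69, 0.31, -1.93] 0.00092
40 0 B 0.00104
    [-0.12, 0.31, 2.39, 2.84, 0.31, -1.37] 0.00104
    [-0.07, 0.29, 2.42, 2.98, 0.31, -1.46] 0.00091
    [0.05, 0.28, 2.43, 3.26, 0.31, -1.65] 0.00081
    [0.16, 0.3, 2.4, 3.53, 0.31, -1.82] 0.00081
    [0.22, 0.32, 2.36, 3.69, 0.31, -1.93] 0.00092
40 0.5 A 0.02341
    [-0.24, 0.31, 2.35, 1.92, 0.38, -0.83] 0.0
    [-0.15, 0.29, 2.4, 2.3, 0.31, -1.03] 1e-05
    [0.05, 0.28, 2.43, 3.26, 0.31, -1.65] 0.00081
    [0.23, 0.28, 2.28, -1.06, 0.31, 3.01] 0.02341
    [0.26, 0.3, 2.24, -1.04, 0.31, 3.08] 0.02034
40 0.5 B 0.00372
    [-
[... 1524 characters left out ...]
0.48, -1.04] 0.0
    [-0.16, 0.31, 2.42, 2.47, 0.42, -1.21] 0.0
    [0.05, 0.3, 2.44, 3.23, 0.38, -1.62] 0.0
    [0.25, 0.32, 2.39, 3.96, 0.43, -2.01] 0.0
    [0.34, 0.36, 2.34, 4.2, 0.5, -2.07] 0.00094
45 1 A 0.06976
    [-0.36, 0.37, 2.3, 1.6, 0.64, -0.88] 0.0
    [-0.25, 0.33, 2.39, 2.03, 0.51, -1.02] 0.0
    [0.05, 0.3, 2.44, 3.23, 0.38, -1.62] 0.0
    [0.22, 0.28, 2.27, -1.04, 0.31, 3.08] 0.044
    [0.29, 0.33, 2.17, -0.79, 0.51, 3.08] 0.06976
45 1 B 0.03409
    [-0.36, 0.37, 2.3, 1.6, 0.64, -0.88] 0.0
    [-0.25, 0.33, 2.39, 2.03, 0.51, -1.02] 0.0
    [0.05, 0.3, 2.44, 3.23, 0.38, -1.62] 0.0
    [0.31, 0.35, 2.37, 4.2, 0.52, -2.04] 0.00128
    [0.37, 0.4, 2.34, 4.2, 0.62, -1.8] 0.03409
```

```bash
python3 - <<'E'
from plan import *
from h import *
b=np.array([549.5,-1.5,92]);s=robot.observe();print(s["t"],s["qpos"].round(3))
for ps,ti in((.12,45),(.05,45),(.12,47)):
    R=Rt(ps,ti)
    for back in(77,40,-13):
        t=b-back*R[:,2];print(ps,ti,back,t.round(1),(t-s["ee_pos"]).round(1),[x.round(3) if hasattr(x,'round') else x for x in ik(t,R,np.array([-.1,.2,2.4,2.8,.4,-1.4]))])
    print(drot(ps,ti).round(1))
E
```

```text
2.75 [-0.237  0.034  2.507  1.826  0.307 -0.601]
0.12 45 77 [495.4  -8.  146.4] [-2.3  7.5 -0.7] [array([-0.185,  0.039,  2.545,  2.322,  0.31 , -0.993]), np.float64(0.0)]
0.12 45 40 [521.4  -4.9 120.3] [ 23.7  10.6 -26.8] [array([-0.153,  0.154,  2.495,  2.52 ,  0.334, -1.171]), np.float64(0.0)]
0.12 45 -13 [ 5.586e+02 -4.000e-01  8.280e+01] [ 60.9  15.1 -64.3] [array([-0.125,  0.307,  2.423,  2.68 ,  0.396, -1.316]), np.float64(0.0)]
[-0.  -3.1 -4.9]
0.05 45 77 [495.1  -4.2 146.4] [-2.6 11.3 -0.7] [array([-0.138,  0.044,  2.559,  2.626,  0.31 , -1.205]), np.float64(0.001)]
0.05 45 40 [521.3  -2.9 120.3] [ 23.5  12.6 -26.8] [array([-0.108,  0.152,  2.5  ,  2.767,  0.31 , -1.324]), np.float64(0.0)]
0.05 45 -13 [558.7  -1.   82.8] [ 60.9  14.4 -64.3] [array([-0.092,  0.306,  2.426,  2.87 ,  0.383, -1.419]), np.float64(0.0)]
[-0.1 -3.1 -8.9]
0.12 47 77 [493.6  -8.2 144.5] [-4.2  7.2 -2.6] [array([-0.184,  0.048,  2.557,  2.425,  0.34 , -1.094]), np.float64(0.0)]
0.12 47 40 [520.5  -5.  119.3] [ 22.7  10.5 -27.8] [array([-0.159,  0.168,  2.508,  2.583,  0.39 , -1.24 ]), np.float64(0.0)]
0.12 47 -13 [ 5.589e+02 -4.000e-01  8.310e+01] [ 61.2  15.1 -64. ] [array([-0.13 ,  0.32 ,  2.432,  2.714,  0.451, -1.354]), np.float64(0.0)]
[ 0.3 -5.  -4.9]
```

Call:
apply_moves --travel '[[-2,2,-1],[-4,4,-3],[-4,4,-3]]' --dr '[[0.2,-2,-2.3],[0.5,-4,-4.6],[0.5,-4,-4.6]]'

```text
t: 3.12
ee_pos: [493.8, -11.0, 146.8]
tcp_rot: [0.918, 0.057, 0.391, -0.028]
wrist_force: [0.5, -1.2, -0.7]
width: 0.998
```

```bash
python3 - <<'E'
from plan import *
from h import *
b=np.array([549.5,-1.5,92]);s=robot.observe();print(s["t"],s["qpos"].round(3),s["ee_pos"])
R=Rt(.12,46)
for back in(77,40,-13):
        t=b-back*R[:,2];print(back,t.round(1),(t-s["ee_pos"]).round(1))
print(drot(.12,46).round(1))
E
```

```text
3.125 [-0.198  0.038  2.551  2.319  0.325 -1.001] [493.83605543 -10.95021637 146.81159263]
77 [494.5  -8.1 145.5] [ 0.7  2.8 -1.3]
40 [520.9  -4.9 119.8] [ 27.1   6.  -27. ]
-13 [ 5.588e+02 -4.000e-01  8.300e+01] [ 64.9  10.6 -63.8]
[-0.4  0.2 -0.4]
```

View pics/scene2z.png

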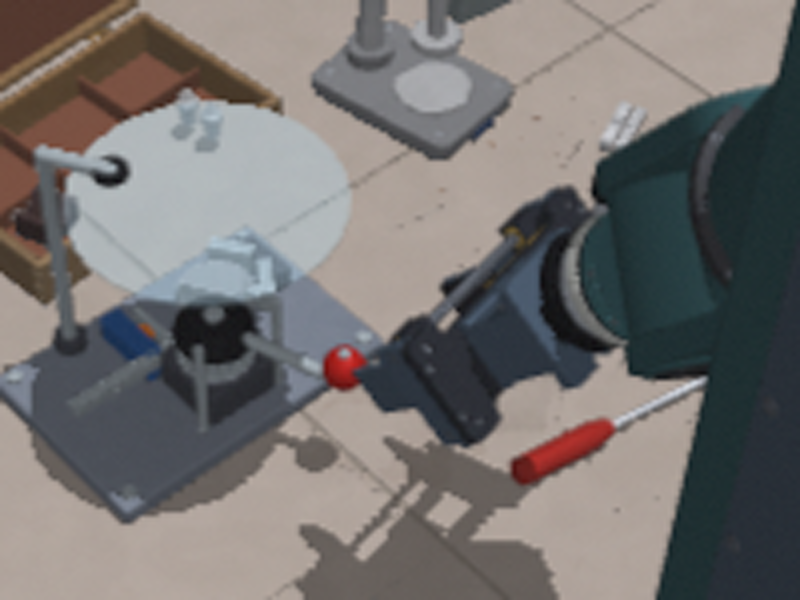

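View pics/top2z.png

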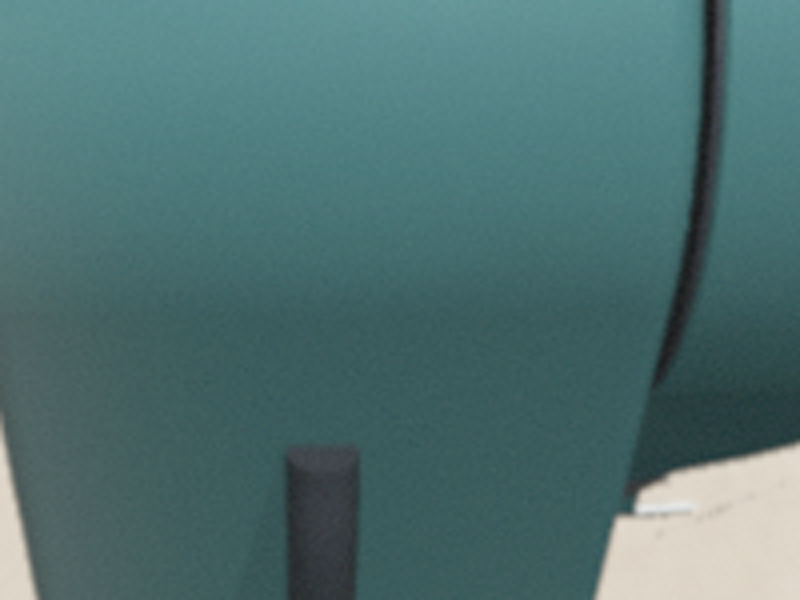

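Scene zoom: the ball at (345,367) lies just in front of the open fingers. The orange neck is visible at (148,330). The arm blocks the top camera. Advancing along the tool axis.

Call:
apply_moves --travel '[[8,1,-8],[17,2,-17],[26,3,-26],[26,3,-26]]' --dr '[[0,0,0],[0,0,0],[0,0,0],[0,0,0]]'

```text
t: 3.62
ee_pos: [520.9, -8.3, 120.8]
tcp_rot: [0.918, 0.058, 0.391, -0.028]
wrist_force: [-0.5, -1.4, -0.1]
width: 0.999
```

```bash
python3 - <<'E'
from plan import *
from h import *
b=np.array([549.5,-1.5,92]);s=robot.observe();print(s["t"],s["qpos"].round(3),s["ee_pos"],s["joint_velocities"].round(3))
R=Rt(.12,46)
for back in(40,-13):
        t=b-back*R[:,2];print(back,t.round(1),(t-s["ee_pos"]).round(1))
print(drot(.12,46).round(1))
E
```

```text
3.625 [-0.174  0.16   2.502  2.499  0.373 -1.171] [520.91162714  -8.28296006 120.76974321] [-0.002 -0.024  0.019  0.017 -0.009 -0.012]
40 [520.9  -4.9 119.8] [ 0.   3.3 -1. ]
-13 [ 5.588e+02 -4.000e-01  8.300e+01] [ 37.9   7.9 -37.8]
[-0.3  0.2 -0.5]
```

Call:
apply_moves --travel '[[8,3,-8],[18,5,-18],[28,7,-28],[38,8,-38],[38,8,-38]]' --dr '[[0,0,0],[0,0,0],[0,0,0],[0,0,0],[0,0,0]]'

```text
t: 4.25
ee_pos: [558.5, -0.3, 82.7]
tcp_rot: [0.918, 0.057, 0.391, -0.027]
wrist_force: [-0.2, 0.6, 0.2]
width: 1.001
```

```bash
python3 - <<'E'
from h import *
s=robot.observe();print(s["t"],s["qpos"].round(3),s["ee_pos"],s["wrist_force"])
p,d=robot.grab_frame("scene");x0,y0,x1,y1=(220,150,340,240);cv2.imwrite(f"pics/s3z.png",cv2.resize(p[y0:y1,x0:x1,::-1],None,fx=6,fy=6,interpolation=cv2.INTER_CUBIC))
print(red(p,(265,195,305,230)))
E
```

```text
4.25 [-0.134  0.316  2.429  2.672  0.433 -1.318] [ 5.58492737e+02 -3.06421265e-01  8.27347668e+01] [-0.24980057  0.63362672  0.16795671]
(array([288, 209,   3,   3,   7], dtype=int32), array([289., 210.]), ((289.0, 210.0), 1.414313554763794))
```

View pics/s3z.png

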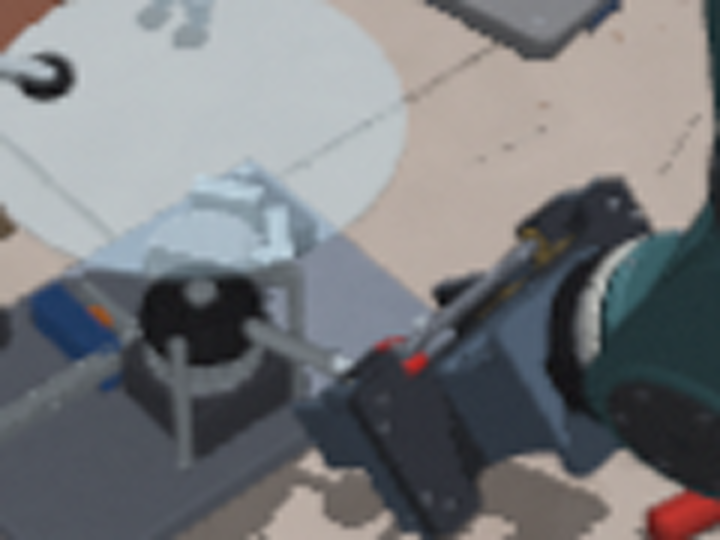

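The ball sits between the fingers (red slivers at zoom (390,343) and (415,362)). Closing now.

Call:
apply_moves --travel '[[0,0,0],[0,0,0],[0,0,0],[0,0,0],[0,0,0]]' --dr '[[0,0,0],[0,0,0],[0,0,0],[0,0,0],[0,0,0]]' --claw 1 --newtons 35

```text
t: 4.92
ee_pos: [558.0, -0.7, 82.3]
tcp_rot: [0.918, 0.057, 0.391, -0.027]
wrist_force: [0.1, 0.2, -1.3]
width: 0.479
```

Call:
apply_moves --travel '[[0,0,0],[0,0,0],[0,0,0],[0,0,0]]' --dr '[[0,0,0],[0,0,0],[0,0,0],[0,0,0]]'

```text
t: 5.42
ee_pos: [558.1, -0.7, 82.3]
tcp_rot: [0.918, 0.057, 0.391, -0.027]
wrist_force: [-0.0, 0.9, -0.8]
width: 0.333
```

Width 0.333 × 91 ≈ 30 mm, so the ball is held. Next I'll generate the arc numbers for stroke 1.

```bash
cat > arc.py <<'E'
import sys
from h import Rt
import numpy as np
ax=np.array([644.2,41.2]);G=.3
def tcp(phi,l,off=13):
    return np.r_[ax+105*np.array([-np.cos(phi),np.sin(phi)]),92+l]+off*Rt(-G*phi,46)[:,2]
def seg(pts):
    p0=pts[0];c=tcp(*p0)
    print("travel",[[float(round(v,1)) for v in tcp(*p)-c] for p in pts[1:]])
    print("dr",[[0,0,float(round(np.degrees(-G*(p[0]-p0[0])),1))] for p in pts[1:]])
if __name__=="__main__":
    ph=[float(a) for a in sys.argv[1].split(",")];l=[float(a) for a in sys.argv[2].split(",")]
    if len(l)==1:l=l*len(ph)
    seg(list(zip(ph,l)))
E
python3 arc.py -.42,-.33,-.24,-.15,-.06,.03 0; python3 arc.py .03,.13,.23,.33,.43,.53 0;python3 arc.py .53,.59,.65,.68,.68 0
```

```text
travel [[-3.4, 8.5, 0.0], [-6.1, 17.4, 0.0], [-7.9, 26.4, 0.0], [-8.9, 35.5, 0.0], [-9.0, 44.7, 0.0]]
dr [[0, 0, -1.5], [0, 0, -3.1], [0, 0, -4.6], [0, 0, -6.2], [0, 0, -7.7]]
travel [[0.8, 10.2, 0.0], [2.7, 20.2, 0.0], [5.6, 30.0, 0.0], [9.4, 39.5, 0.0], [14.2, 48.5, 0.0]]
dr [[0, 0, -1.7], [0, 0, -3.4], [0, 0, -5.2], [0, 0, -6.9], [0, 0, -8.6]]
travel [[3.3, 5.2, 0.0], [6.9, 10.1, 0.0], [8.9, 12.5, 0.0], [8.9, 12.5, 0.0]]
dr [[0, 0, -1.0], [0, 0, -2.1], [0, 0, -2.6], [0, 0, -2.6]]
```

Call:
apply_moves --travel '[[-3.4,8.5,0],[-6.1,17.4,0],[-7.9,26.4,0],[-8.9,35.5,0],[-9,44.7,0]]' --dr '[[0,0,-1.5],[0,0,-3.1],[0,0,-4.6],[0,0,-6.2],[0,0,-7.7]]'

```text
t: 6.05
ee_pos: [550.2, 43.8, 82.9]
tcp_rot: [0.919, -0.006, 0.393, 0.0]
wrist_force: [12.1, -7.7, -4.8]
width: 0.329
```

```bash
python3 - <<'E'
from h import *
s=robot.observe();print(s["t"],s["qpos"].round(3),s["ee_pos"],s["wrist_force"].round(1),s["width"])
p,d=robot.grab_frame("scene");x0,y0,x1,y1=(200,150,320,240);cv2.imwrite(f"pics/s4z.png",cv2.resize(p[y0:y1,x0:x1,::-1],None,fx=6,fy=6,interpolation=cv2.INTER_CUBIC))
E
```

```text
6.05 [ 0.061  0.308  2.444  3.263  0.42  -1.628] [550.21291681  43.8352606   82.93065924] [12.1 -7.7 -4.8] 0.3292699467459582
```

View pics/s4z.png

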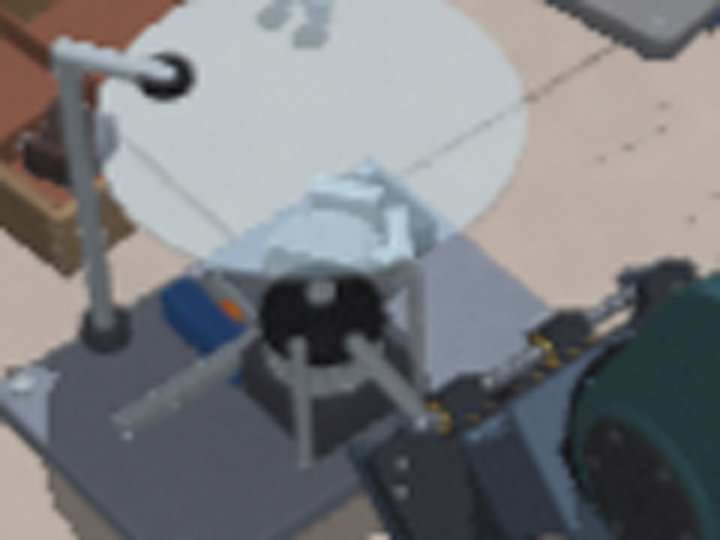

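The lever drives (about 8 N tangential) and the jaw moves. The inward pull of 12 N says the axis lies about 2 mm further in, so I'll correct the arc for that.

```bash
sed -i 's/^ax=.*/ax=np.array([646.0,40.5]);G=.3/' arc.py; cat >> arc.py <<'E'
E
sed -i 's/def seg(pts):/def seg(pts,c0=None):/; s/p0=pts\[0\];c=tcp(\*p0)/p0=pts[0];c=tcp(*p0) if c0 is None else np.array(c0)/' arc.py
sed -i 's/    seg(list(zip(ph,l)))/    seg(list(zip(ph,l)),[float(a) for a in sys.argv[3].split(",")] if len(sys.argv)>3 else None)/' arc.py
python3 arc.py .03,.11,.21,.31,.41,.51 -.3 549.5,44.4,82.7;python3 arc.py .51,.57,.63,.67,.67 -.3; python3 -c "
from arc import *
print(tcp(.51,-.3),tcp(.67,-.3))"
```

```text
travel [[1.5, 7.3, -0.0], [3.1, 17.4, -0.0], [5.8, 27.3, -0.0], [9.5, 36.8, -0.0], [14.1, 45.9, -0.0]]
dr [[0, 0, -1.4], [0, 0, -3.1], [0, 0, -4.8], [0, 0, -6.5], [0, 0, -8.3]]
travel [[3.2, 5.2, 0.0], [6.7, 10.3, 0.0], [9.3, 13.5, 0.0], [9.3, 13.5, 0.0]]
dr [[0, 0, -1.0], [0, 0, -2.1], [0, 0, -2.8], [0, 0, -2.8]]
[563.60400379  90.33341967  82.66944118] [572.86187431 103.83652472  82.66944118]
```

Call:
apply_moves --travel '[[1.5,7.3,0],[3.1,17.4,0],[5.8,27.3,0],[9.5,36.8,0],[14.1,45.9,0]]' --dr '[[0,0,-1.4],[0,0,-3.1],[0,0,-4.8],[0,0,-6.5],[0,0,-8.3]]'

```text
t: 6.72
ee_pos: [563.6, 89.4, 82.5]
tcp_rot: [0.917, -0.073, 0.392, 0.029]
wrist_force: [10.0, -13.7, -4.8]
width: 0.332
```

```bash
python3 - <<'E'
from h import *
s=robot.observe();print(s["t"],s["qpos"].round(3),s["ee_pos"],s["wrist_force"].round(1),s["width"])
E
```

```text
6.725 [ 0.25   0.34   2.386  3.854  0.449 -1.939] [563.63705893  89.37756542  82.50993574] [ 10.  -13.7  -4.8] 0.3317794285365002
```

Call:
apply_moves --travel '[[4.2,4.4,0.2],[7.8,9.4,0.2],[10.4,12.6,0.2],[10.4,12.6,0.2]]' --dr '[[0,0,-1],[0,0,-2.1],[0,0,-2.8],[0,0,-2.8]]'

```text
t: 7.22
ee_pos: [572.9, 102.3, 81.9]
tcp_rot: [0.915, -0.094, 0.39, 0.038]
wrist_force: [-4.1, -3.8, 2.4]
width: 0.333
```

```bash
python3 - <<'E'
from h import *
s=robot.observe();print(s["t"],s["qpos"].round(3),s["ee_pos"],s["wrist_force"].round(1),s["width"])
p,d=robot.grab_frame("scene");x0,y0,x1,y1=(200,150,320,240);cv2.imwrite(f"pics/s5z.png",cv2.resize(p[y0:y1,x0:x1,::-1],None,fx=6,fy=6,interpolation=cv2.INTER_CUBIC))
E
```

```text
7.225 [ 0.295  0.357  2.353  4.016  0.463 -2.026] [572.85304143 102.28555133  81.94040058] [-4.1 -3.8  2.4] 0.3332925831255407
```

View pics/s5z.png

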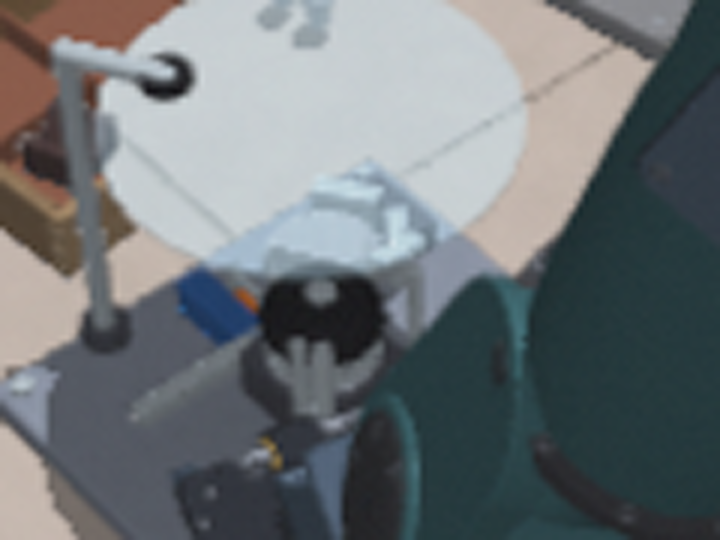

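Lever at about 0.66. The blue jaw has moved along and the neck is still orange at (247,300). Now lift and swing back by 3 teeth.

```bash
sed -i 's/^ax=.*/ax=np.array([646.0,40.3]);G=.3/; s/ax+105\*/ax+103.8*/' arc.py
python3 arc.py .66,.63,.63,.63,.58 5,5,10,13,13.5 574,102.9,82.9; python3 arc.py .58,.47,.33,.19,.05,-.09 13.5; python3 arc.py -.09,-.23,-.37,-.48,-.56,-.56 13.5;python3 -c "
from arc import *
print(tcp(.58,13.5),tcp(-.56,13.5))"
```

```text
travel [[-2.7, -3.2, 5.1], [-2.7, -3.2, 10.1], [-2.7, -3.2, 13.1], [-5.6, -7.3, 13.6]]
dr [[0, 0, 0.5], [0, 0, 0.5], [0, 0, 0.5], [0, 0, 1.4]]
travel [[-5.7, -9.6, 0.0], [-11.3, -22.6, 0.0], [-15.0, -36.2, 0.0], [-16.7, -50.2, 0.0], [-16.4, -64.3, 0.0]]
dr [[0, 0, 1.9], [0, 0, 4.3], [0, 0, 6.7], [0, 0, 9.1], [0, 0, 11.5]]
travel [[2.3, -13.9, 0.0], [6.6, -27.4, 0.0], [11.2, -37.5, 0.0], [15.3, -44.5, 0.0], [15.3, -44.5, 0.0]]
dr [[0, 0, 2.4], [0, 0, 4.8], [0, 0, 6.7], [0, 0, 8.1], [0, 0, 8.1]]
[568.38538939  95.56593617  96.46944118] [567.27467977 -13.27346896  96.46944118]
```

Call:
apply_moves --travel '[[-2.7,-3.2,5],[-2.7,-3.2,10],[-2.7,-3.2,13],[-2.7,-3.2,13.5]]' --dr '[[0,0,0.5],[0,0,0.5],[0,0,0.5],[0,0,0.5]]'

```text
t: 7.78
ee_pos: [570.8, 99.2, 96.1]
tcp_rot: [0.915, -0.09, 0.391, 0.036]
wrist_force: [2.9, -3.1, -6.0]
width: 0.334
```

```bash
python3 - <<'E'
from h import *
s=robot.observe();print(s["t"],s["qpos"].round(3),s["ee_pos"],s["wrist_force"].round(1),s["moment"],s["width"])
p,d=robot.grab_frame("scene");x0,y0,x1,y1=(200,150,320,240);cv2.imwrite(f"pics/s6z.png",cv2.resize(p[y0:y1,x0:x1,::-1],None,fx=6,fy=6,interpolation=cv2.INTER_CUBIC))
E
```

```text
7.775 [ 0.285  0.317  2.364  4.033  0.438 -2.065] [570.84309891  99.21959083  96.12997032] [ 2.9 -3.1 -6. ] [ 0.1086398   0.87542754 -0.2546385 ] 0.33405778452263385
```

View pics/s6z.png

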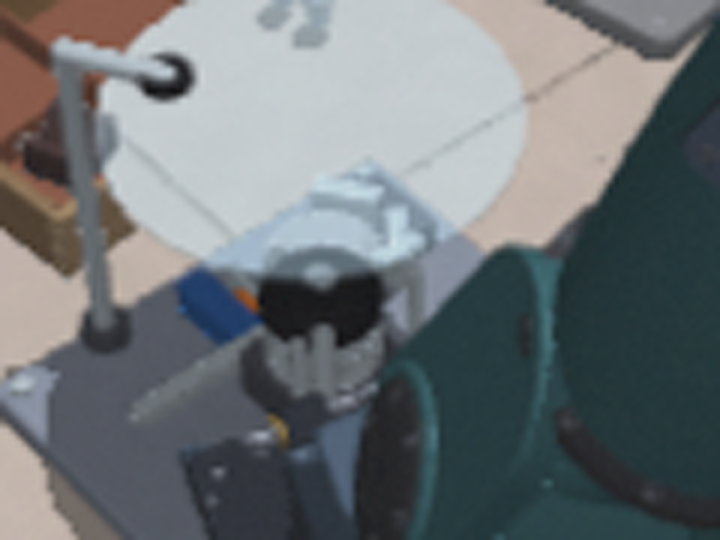

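The hub is up with its teeth visible below, and the wrist shows -6 N, the lifted spring force. Swinging right.

```bash
python3 arc.py .63,.55,.43,.29,.15,.01 13.5 571.3,99.7,96.4; python3 arc.py .01,-.13,-.27,-.41,-.52,-.56 13.5
```

```text
travel [[-4.6, -6.7, 0.1], [-10.4, -17.3, 0.1], [-15.4, -30.5, 0.1], [-18.6, -44.3, 0.1], [-19.7, -58.4, 0.1]]
dr [[0, 0, 1.4], [0, 0, 3.4], [0, 0, 5.8], [0, 0, 8.3], [0, 0, 10.7]]
travel [[0.9, -14.1, 0.0], [3.7, -27.9, 0.0], [8.5, -41.2, 0.0], [13.6, -51.1, 0.0], [15.7, -54.6, 0.0]]
dr [[0, 0, 2.4], [0, 0, 4.8], [0, 0, 7.2], [0, 0, 9.1], [0, 0, 9.8]]
```

Call:
apply_moves --travel '[[-4.6,-6.7,0],[-10.4,-17.3,0],[-15.4,-30.5,0],[-18.6,-44.3,0],[-19.7,-58.4,0]]' --dr '[[0,0,1.4],[0,0,3.4],[0,0,5.8],[0,0,8.3],[0,0,10.7]]'

```text
t: 8.45
ee_pos: [550.4, 40.8, 95.5]
tcp_rot: [0.92, -0.003, 0.391, -0.001]
wrist_force: [6.5, 0.0, -4.9]
width: 0.332
```

Call:
apply_moves --travel '[[0.9,-14.1,0],[3.7,-27.9,0],[8.5,-41.2,0],[13.6,-51.1,0],[15.7,-54.6,0]]' --dr '[[0,0,2.4],[0,0,4.8],[0,0,7.2],[0,0,9.1],[0,0,9.8]]'

```text
t: 9.07
ee_pos: [565.8, -14.4, 94.9]
tcp_rot: [0.918, 0.074, 0.389, -0.034]
wrist_force: [-2.8, -1.6, -5.2]
width: 0.33
```

```bash
python3 - <<'E'
from h import *
s=robot.observe();print(s["t"],s["qpos"].round(3),s["ee_pos"],s["wrist_force"].round(1),s["width"])
b=s["ee_pos"]-13*Rn.from_quat(s["tcp_rot"]).as_matrix()[:,2];print(b,np.arctan2(b[1]-40.3,646-b[0]))
p,d=robot.grab_frame("scene");x0,y0,x1,y1=(200,150,320,240);cv2.imwrite(f"pics/s7z.png",cv2.resize(p[y0:y1,x0:x1,::-1],None,fx=6,fy=6,interpolation=cv2.INTER_CUBIC))
E
```

```text
9.075 [-0.185  0.291  2.411  2.474  0.413 -1.19 ] [565.78314023 -14.41995183  94.87003676] [-2.8 -1.6 -5.2] 0.3295869240383123
[556.56322656 -15.97976678 103.90110366] -0.5616630919229465
```

View pics/s7z.png

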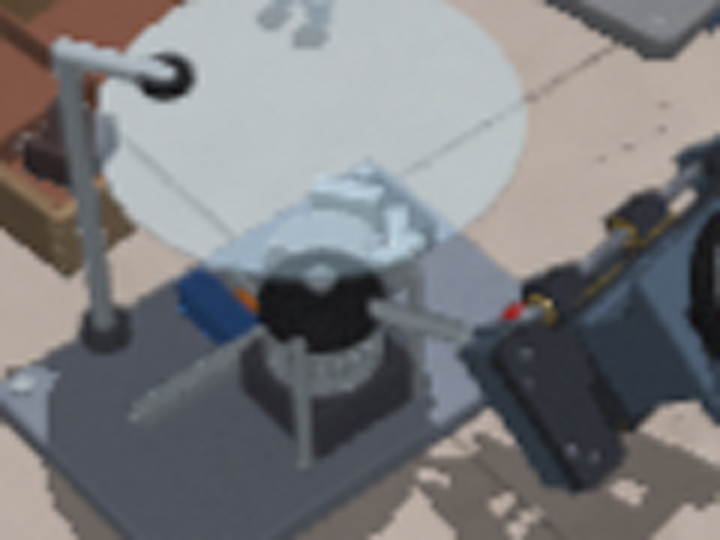

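The lever is back right and lifted, and the jaw stayed in place (blue at (215,305)). Dropping now.

Call:
apply_moves --travel '[[0,0,-4],[0,0,-8],[0,0,-11],[0,0,-13.5],[0,0,-13.5]]' --dr '[[0,0,0],[0,0,0],[0,0,0],[0,0,0],[0,0,0]]'

```text
t: 9.75
ee_pos: [565.1, -13.9, 81.2]
tcp_rot: [0.918, 0.074, 0.389, -0.034]
wrist_force: [-14.7, -9.2, 5.4]
width: 0.334
```

It dropped to full depth (z back to about 81-82). I'll estimate the jaw travel from the blue mask while computing stroke 2 with a refined circle.

```bash
sed -i 's/^ax=.*/ax=np.array([646.0,38.5]);G=.3/; s/ax+103.8\*/ax+104.3*/' arc.py
cat >> h.py <<'E'
def jaw(p):
    h=cv2.cvtColor(p,cv2.COLOR_RGB2HSV).astype(int);b=(h[...,0]>104)&(h[...,0]<125)&(h[...,1]>110)&(h[...,2]>40)
    o=(h[...,0]>4)&(h[...,0]<22)&(h[...,1]>130)&(h[...,2]>90)
    w=np.zeros_like(b);w[160:240,215:262]=1;b&=w;o&=w
    n,l,s,c=cv2.connectedComponentsWithStats(b.astype(np.uint8))
    r={}
    if n>1:
        i=1+np.argmax(s[1:,4]);ys,xs=np.where(l==i);r["blue"]=(int(s[i,4]),c[i].round(2).tolist(),s[i,:4].tolist())
    ys,xs=np.where(o);r["orange"]=(len(xs),(round(xs.mean(),2),round(ys.mean(),2)) if len(xs) else None)
    return r
E
python3 - <<'E'
from h import *
S=np.load("scene0.npz")["p"];print(jaw(S))
p,d=robot.grab_frame("scene");np.save("r8.npy",p);print(jaw(p))
for i,q in((0,S),(1,p)):
    cv2.imwrite(f"pics/j{i}.png",cv2.resize(q[180:235,210:270,::-1],None,fx=10,fy=10,interpolation=cv2.INTER_NEAREST))
o=np.array([645,39.5])
for s in(0,10,20,35,43):
    for x in (36,96):
        print(s,x,proj("scene",[o[0]+x,o[1]+38-s,42]).round(1),end=" ")
    print()
E
python3 arc.py -.54,-.46,-.36,-.26,-.16,-.06 0 567,-14.3,83.1; python3 arc.py -.06,.02,.10,.18,.26 0;  python3 -c "
from arc import *
print(tcp(-.54,0))"
```

```text
{'blue': (104, [231.11, 203.65], [225, 197, 15, 13]), 'orange': (5, (np.float64(236.2), np.float64(201.8)))}
{'blue': (96, [235.24, 200.86], [230, 195, 14, 12]), 'orange': (6, (np.float64(241.0), np.float64(199.5)))}
0 36 [236.6 210.2] 0 96 [224.5 198.8] 
10 36 [239.3 208.6] 10 96 [227.2 197.2] 
20 36 [241.9 206.9] 20 96 [229.8 195.6] 
35 36 [245.9 204.4] 35 96 [233.8 193.3] 
43 36 [248.  203.1] 43 96 [235.8 192. ] 
travel [[-5.2, 7.8, -0.1], [-9.3, 17.1, -0.1], [-12.5, 26.7, -0.1], [-14.6, 36.6, -0.1], [-15.8, 46.7, -0.1]]
dr [[0, 0, -1.4], [0, 0, -3.1], [0, 0, -4.8], [0, 0, -6.5], [0, 0, -8.3]]
travel [[-0.2, 8.1, 0.0], [0.3, 16.2, 0.0], [1.5, 24.3, 0.0], [3.3, 32.2, 0.0]]
dr [[0, 0, -1.4], [0, 0, -2.8], [0, 0, -4.1], [0, 0, -5.5]]
[565.76996077 -13.61607192  82.96944118]
```

View pics/j0.png

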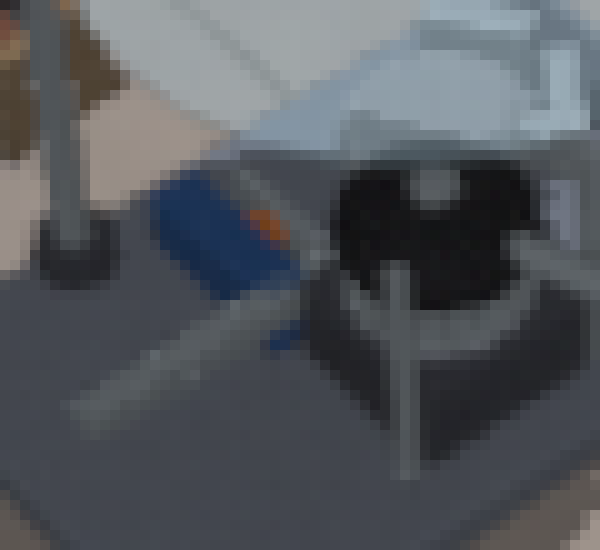

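View pics/j1.png

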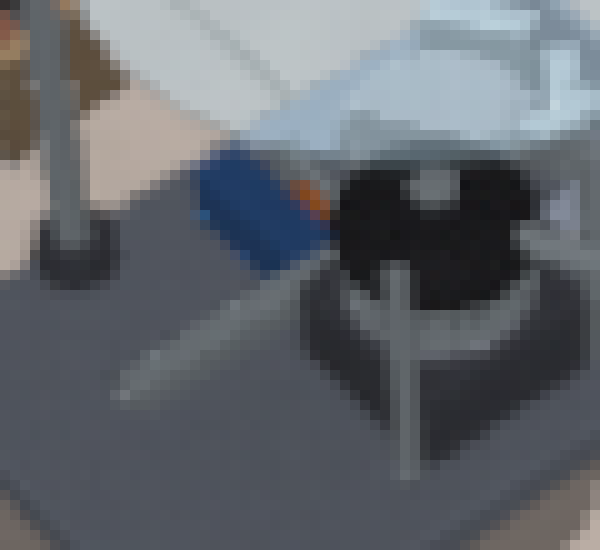

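The jaw has advanced about 16.5 mm, as expected from about 1.05 rad. Stroke 2, first part.

Call:
apply_moves --travel '[[-5.3,6.8,0.2],[-9.5,16.1,0.2],[-12.7,25.7,0.2],[-14.9,35.6,0.2],[-16,45.7,0.2]]' --dr '[[0,0,-1.4],[0,0,-3.1],[0,0,-4.8],[0,0,-6.5],[0,0,-8.3]]'

```text
t: 10.42
ee_pos: [550.5, 32.0, 82.5]
tcp_rot: [0.92, 0.007, 0.392, -0.005]
wrist_force: [2.0, -6.0, -3.4]
width: 0.332
```

Call:
apply_moves --travel '[[-0.2,8.1,0],[0.3,16.2,0],[1.5,24.3,0],[3.3,32.2,0]]' --dr '[[0,0,-1.4],[0,0,-2.8],[0,0,-4.1],[0,0,-5.5]]'

```text
t: 10.92
ee_pos: [553.5, 64.2, 82.3]
tcp_rot: [0.919, -0.037, 0.392, 0.013]
wrist_force: [-0.8, -7.7, -3.0]
width: 0.333
```

```bash
cat > st.py <<'E'
from h import *
import sys,arc
s=robot.observe();Rm=Rn.from_quat(s["tcp_rot"]).as_matrix();b=s["ee_pos"]-13*Rm[:,2];v=b[:2]-arc.ax;phi=np.arctan2(v[1],-v[0]);f=s["wrist_force"]
print("t",s["t"],"q4,q5",s["qpos"][3:5].round(2),"ball",b.round(1),"phi",round(phi,3),"r",np.hypot(*v).round(1),"Ftan",round(f[0]*np.sin(phi)+f[1]*np.cos(phi),1),"Fin",round(f[0]*np.cos(phi)-f[1]*np.sin(phi),1),"Fz",f[2].round(1),"w",round(s["width"],3))
p,d=robot.grab_frame("scene");print(jaw(p))
np.save(f"{sys.argv[1]}.npy",p)
cv2.imwrite(f"pics/{sys.argv[1]}.png",cv2.resize(p[180:235,210:270,::-1],None,fx=10,fy=10,interpolation=cv2.INTER_CUBIC))
E
python3 st.py k1; python3 arc.py .26,.32,.38,.44 0
```

```text
t 10.925 q4,q5 [3.55 0.42] ball [544.2  64.9  91.3] phi 0.254 r 105.2 Ftan -7.7 Fin 1.1 Fz -3.0 w 0.333
{'blue': (83, [237.83, 199.02], [233, 194, 11, 11]), 'orange': (3, (np.float64(243.67), np.float64(197.33)))}
travel [[1.8, 5.8, 0.0], [3.9, 11.5, 0.0], [6.4, 17.1, 0.0]]
dr [[0, 0, -1.0], [0, 0, -2.1], [0, 0, -3.1]]
```

View pics/k1.png

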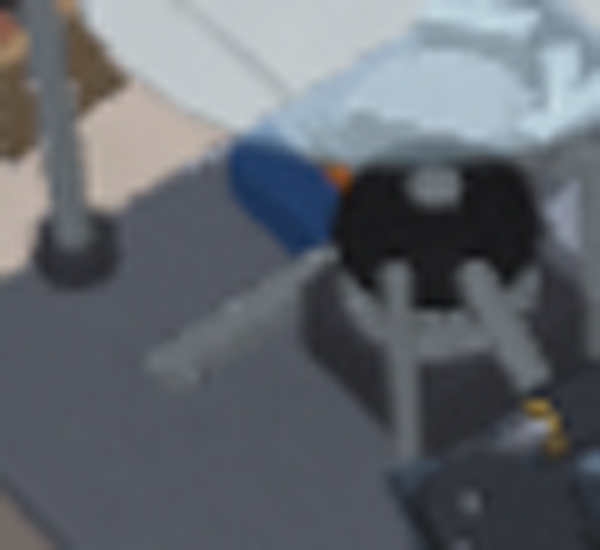

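The orange neck is still out at (340,175), tangential force 7.7 N, radial ≈ 1 N. Continuing.

Call:
apply_moves --travel '[[1.8,5.8,0],[3.9,11.5,0],[6.4,17.1,0]]' --dr '[[0,0,-1],[0,0,-2.1],[0,0,-3.1]]'

```text
t: 11.35
ee_pos: [559.7, 81.1, 82.1]
tcp_rot: [0.918, -0.062, 0.391, 0.024]
wrist_force: [-5.1, -6.1, -1.3]
width: 0.33
```

```bash
python3 st.py k2; python3 arc.py .44,.5,.56,.62 0
```

```text
t 11.35 q4,q5 [3.76 0.44] ball [550.4  82.3  91.1] phi 0.429 r 105.2 Ftan -7.6 Fin -2.1 Fz -1.3 w 0.33
{'blue': (80, [238.54, 198.86], [234, 194, 10, 11]), 'orange': (1, (np.float64(244.0), np.float64(197.0)))}
travel [[2.8, 5.4, 0.0], [5.9, 10.6, 0.0], [9.4, 15.7, 0.0]]
dr [[0, 0, -1.0], [0, 0, -2.1], [0, 0, -3.1]]
```

View pics/k2.png

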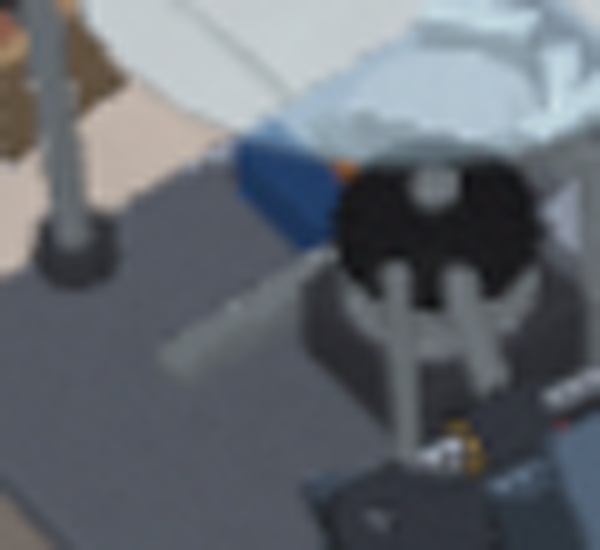

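Call:
apply_moves --travel '[[2.8,5.4,0],[5.9,10.6,0],[9.4,15.7,0]]' --dr '[[0,0,-1],[0,0,-2.1],[0,0,-3.1]]'

```text
t: 11.78
ee_pos: [568.7, 96.7, 81.9]
tcp_rot: [0.916, -0.086, 0.39, 0.035]
wrist_force: [-7.8, -6.2, 0.9]
width: 0.334
```

```bash
python3 st.py k3; python3 arc.py .62,.64,.66,.68 0; python3 - <<'E'
from h import *
p,d=robot.grab_frame("top");cv2.imwrite("pics/t3.png",p[:,:,::-1])
E
```

```text
t 11.775 q4,q5 [3.96 0.46] ball [559.5  98.4  90.9] phi 0.605 r 105.2 Ftan -9.5 Fin -2.9 Fz 0.9 w 0.334
{'blue': (72, [238.92, 198.49], [234, 194, 11, 11]), 'orange': (0, None)}
travel [[1.2, 1.6, 0.0], [2.5, 3.2, 0.0], [3.8, 4.8, 0.0]]
dr [[0, 0, -0.3], [0, 0, -0.7], [0, 0, -1.0]]
```

View pics/k3.png

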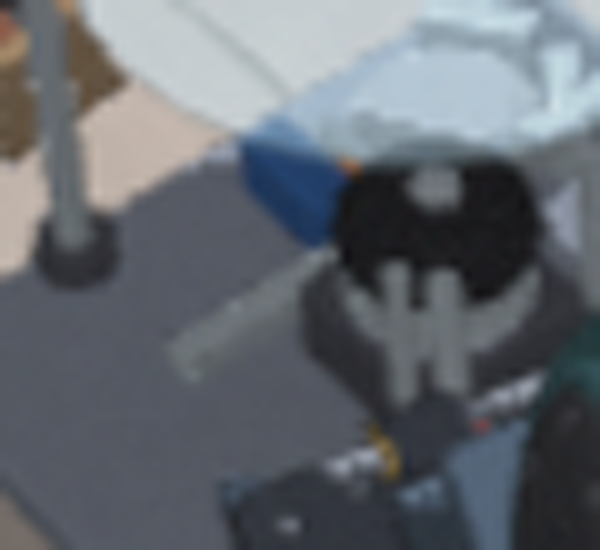

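View pics/t3.png

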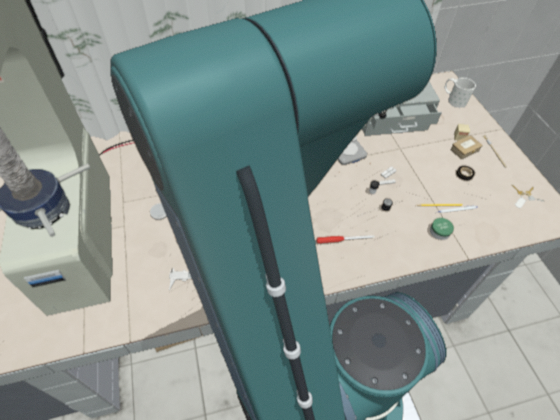

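The tangential force rose to 9.5 N, so the pad has probably begun to press. Travel since the start is about 34 mm. The arm blocks the top view. Finishing this stroke carefully.

Call:
apply_moves --travel '[[1.2,1.6,0],[2.5,3.2,0],[3.8,4.8,0],[3.8,4.8,0]]' --dr '[[0,0,-0.3],[0,0,-0.7],[0,0,-1],[0,0,-1]]'

```text
t: 12.38
ee_pos: [572.4, 101.5, 81.8]
tcp_rot: [0.915, -0.094, 0.389, 0.038]
wrist_force: [-10.0, -2.7, 0.9]
width: 0.332
```

```bash
python3 st.py k4; python3 -c "
from arc import *
print(tcp(.68,0))"
```

```text
t 12.375 q4,q5 [4.01 0.46] ball [563.2 103.4  90.8] phi 0.665 r 105.2 Ftan -8.3 Fin -6.2 Fz 0.9 w 0.332
{'blue': (65, [239.26, 198.45], [235, 194, 10, 11]), 'orange': (0, None)}
[574.05667243 102.18862748  82.96944118]
```

View pics/k4.png

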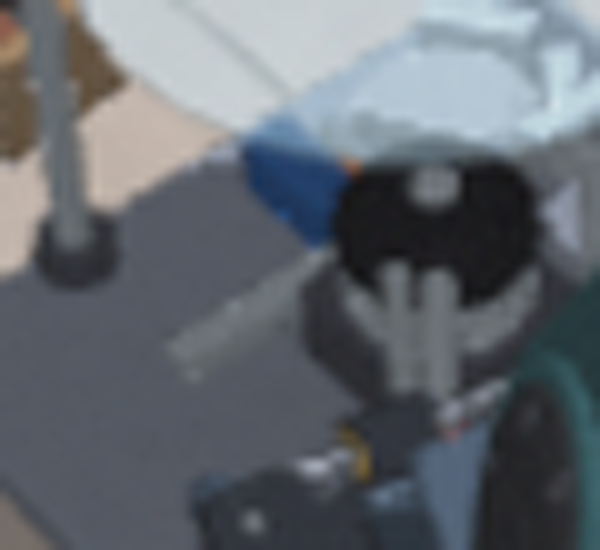

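Now lift, swing back 3 teeth, drop.

```bash
python3 arc.py .68,.645,.64,.64,.64 5,5,10,13.5,14.5; python3 arc.py .64,.56,.44,.30,.16,.02 14.5; python3 arc.py .02,-.12,-.26,-.40,-.51,-.55 14.5;
```

```text
travel [[-2.2, -2.8, 0.0], [-2.5, -3.2, 5.0], [-2.5, -3.2, 8.5], [-2.5, -3.2, 9.5]]
dr [[0, 0, 0.6], [0, 0, 0.7], [0, 0, 0.7], [0, 0, 0.7]]
travel [[-4.7, -6.7, 0.0], [-10.6, -17.3, 0.0], [-15.8, -30.5, 0.0], [-19.1, -44.3, 0.0], [-20.4, -58.5, 0.0]]
dr [[0, 0, 1.4], [0, 0, 3.4], [0, 0, 5.8], [0, 0, 8.3], [0, 0, 10.7]]
travel [[0.7, -14.2, 0.0], [3.5, -28.1, 0.0], [8.1, -41.5, 0.0], [13.1, -51.5, 0.0], [15.2, -55.0, 0.0]]
dr [[0, 0, 2.4], [0, 0, 4.8], [0, 0, 7.2], [0, 0, 9.1], [0, 0, 9.8]]
```

Call:
apply_moves --travel '[[-2.5,-3.2,4],[-2.5,-3.2,9],[-2.5,-3.2,13],[-2.5,-3.2,14]]' --dr '[[0,0,0.7],[0,0,0.7],[0,0,0.7],[0,0,0.7]]'

```text
t: 12.92
ee_pos: [571.0, 98.9, 96.8]
tcp_rot: [0.916, -0.088, 0.39, 0.035]
wrist_force: [-4.1, 2.3, -5.4]
width: 0.333
```

Call:
apply_moves --travel '[[-4.7,-6.7,0],[-10.6,-17.3,0],[-15.8,-30.5,0],[-19.1,-44.3,0],[-20.4,-58.5,0]]' --dr '[[0,0,1.4],[0,0,3.4],[0,0,5.8],[0,0,8.3],[0,0,10.7]]'

```text
t: 13.55
ee_pos: [550.5, 39.8, 96.7]
tcp_rot: [0.92, -0.002, 0.392, -0.001]
wrist_force: [4.1, 0.5, -5.9]
width: 0.332
```

Call:
apply_moves --travel '[[0.7,-14.2,0],[3.5,-28.1,0],[8.1,-41.5,0],[13.1,-51.5,0],[15.2,-55,0]]' --dr '[[0,0,2.4],[0,0,4.8],[0,0,7.2],[0,0,9.1],[0,0,9.8]]'

```text
t: 14.18
ee_pos: [566.6, -15.8, 97.0]
tcp_rot: [0.917, 0.076, 0.391, -0.034]
wrist_force: [-0.6, -0.6, -5.4]
width: 0.33
```

```bash
python3 st.py k5
```

```text
t 14.175 q4,q5 [2.46 0.42] ball [557.3 -17.4 106. ] phi -0.563 r 104.8 Ftan -0.2 Fin -0.9 Fz -5.4 w 0.33
{'blue': (64, [239.09, 198.48], [235, 194, 9, 11]), 'orange': (0, None)}
```

View pics/k5.png

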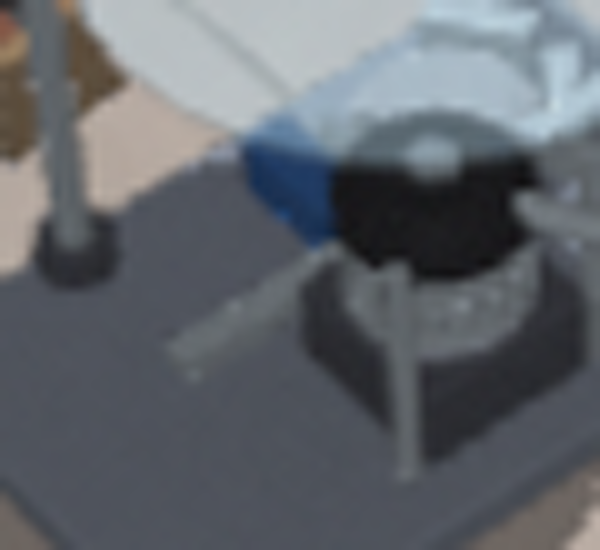

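Call:
apply_moves --travel '[[0,0,-4],[0,0,-8],[0,0,-11],[0,0,-14],[0,0,-14]]' --dr '[[0,0,0],[0,0,0],[0,0,0],[0,0,0],[0,0,0]]'

```text
t: 14.85
ee_pos: [565.7, -14.8, 82.2]
tcp_rot: [0.917, 0.076, 0.39, -0.035]
wrist_force: [-7.3, -6.7, 0.6]
width: 0.334
```

```bash
python3 st.py k6;python3 arc.py -.55,-.49,-.43,-.37,-.31,-.31 0
```

```text
t 14.85 q4,q5 [2.51 0.44] ball [556.5 -16.4  91.3] phi -0.55 r 105.0 Ftan -1.9 Fin -9.8 Fz 0.6 w 0.334
{'blue': (65, [239.26, 198.45], [235, 194, 10, 11]), 'orange': (0, None)}
travel [[-3.1, 5.3, 0.0], [-5.8, 10.7, 0.0], [-8.3, 16.3, 0.0], [-10.3, 22.0, 0.0], [-10.3, 22.0, 0.0]]
dr [[0, 0, -1.0], [0, 0, -2.1], [0, 0, -3.1], [0, 0, -4.1], [0, 0, -4.1]]
```

Dropped in. Now I'll go in small steps and watch the force.

Call:
apply_moves --travel '[[-2,2.6,0],[-4,5.5,0],[-6,10.7,0],[-6,10.7,0]]' --dr '[[0,0,-0.5],[0,0,-1],[0,0,-2.1],[0,0,-2.1]]'

```text
t: 15.4
ee_pos: [560.0, -4.2, 82.6]
tcp_rot: [0.918, 0.058, 0.391, -0.027]
wrist_force: [-5.0, -11.4, 0.3]
width: 0.328
```

```bash
python3 st.py k7;python3 arc.py -.43,-.38,-.33,-.33 0
```

```text
t 15.4 q4,q5 [2.65 0.43] ball [550.7  -5.5  91.6] phi -0.432 r 104.9 Ftan -8.3 Fin -9.3 Fz 0.3 w 0.328
{'blue': (68, [239.53, 198.34], [235, 194, 10, 10]), 'orange': (0, None)}
travel [[-2.0, 4.7, 0.0], [-3.8, 9.4, 0.0], [-3.8, 9.4, 0.0]]
dr [[0, 0, -0.9], [0, 0, -1.7], [0, 0, -1.7]]
```

Call:
apply_moves --travel '[[-2.6,4.4,0],[-4.4,9.1,0],[-4.4,9.1,0]]' --dr '[[0,0,-0.9],[0,0,-1.7],[0,0,-1.7]]'

```text
t: 15.82
ee_pos: [556.2, 4.9, 82.9]
tcp_rot: [0.919, 0.045, 0.392, -0.022]
wrist_force: [-0.7, -10.1, -2.4]
width: 0.334
```

```bash
python3 st.py k8;python3 arc.py -.33,-.28,-.23,-.23 0
```

```text
t 15.825 q4,q5 [2.77 0.43] ball [546.8   4.   91.9] phi -0.335 r 105.0 Ftan -9.3 Fin -4.0 Fz -2.4 w 0.334
{'blue': (62, [239.77, 198.03], [235, 194, 10, 10]), 'orange': (0, None)}
travel [[-1.6, 4.8, 0.0], [-2.9, 9.7, 0.0], [-2.9, 9.7, 0.0]]
dr [[0, 0, -0.9], [0, 0, -1.7], [0, 0, -1.7]]
```

View pics/k8.png

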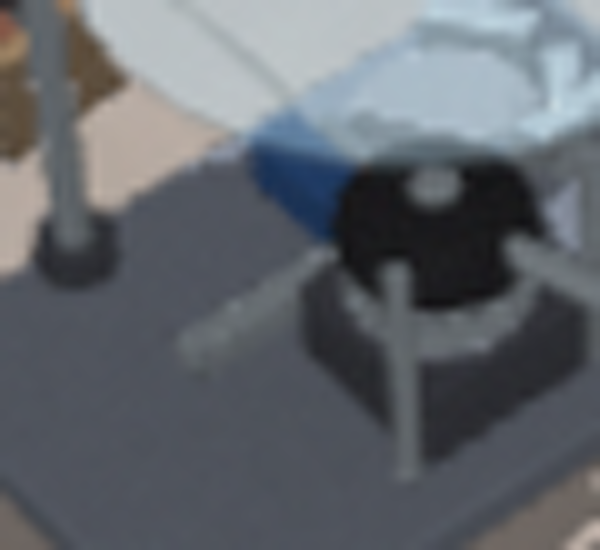

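Call:
apply_moves --travel '[[-1.8,4.7,0],[-2.2,5.8,0],[-2.2,5.8,0]]' --dr '[[0,0,-0.9],[0,0,-1],[0,0,-1]]'

```text
t: 16.25
ee_pos: [554.3, 10.6, 83.1]
tcp_rot: [0.919, 0.037, 0.393, -0.018]
wrist_force: [1.3, -9.5, -3.9]
width: 0.336
```

```bash
python3 st.py k9;python3 arc.py -.27,-.24,-.21,-.21 0; python3 - <<'E'
import numpy as np,cv2
p=np.concatenate([np.load(f"{k}.npy")[185:215,225:265,::-1] for k in("k1","k4","k8","k9")],1)
cv2.imwrite("pics/cmp.png",cv2.resize(p,None,fx=5,fy=10,interpolation=cv2.INTER_CUBIC))
E
```

```text
t 16.25 q4,q5 [2.84 0.43] ball [545.    9.8  92.1] phi -0.277 r 105.0 Ftan -9.5 Fin -1.4 Fz -3.9 w 0.336
{'blue': (57, [239.98, 197.89], [236, 194, 10, 10]), 'orange': (0, None)}
travel [[-0.8, 2.9, 0.0], [-1.5, 5.9, 0.0], [-1.5, 5.9, 0.0]]
dr [[0, 0, -0.5], [0, 0, -1.0], [0, 0, -1.0]]
```

View pics/cmp.png

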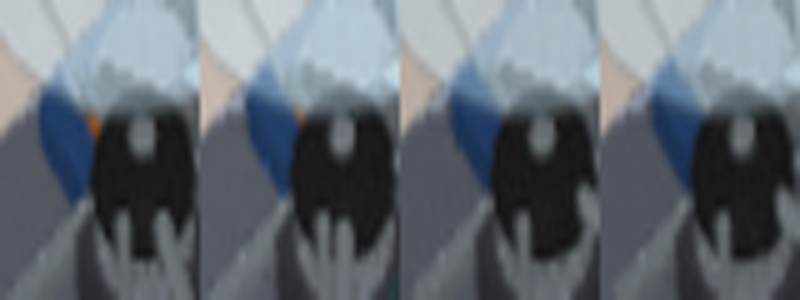

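```bash
python3 - <<'E'
import numpy as np,cv2
p=np.load("k9.npy")[170:210,228:278,::-1].astype(float)
p=np.clip((p-60)*1.7,0,255).astype(np.uint8)
cv2.imwrite("pics/k9w.png",cv2.resize(p,None,fx=15,fy=15,interpolation=cv2.INTER_CUBIC))
from h import proj
o=np.array([646,38.5])
for nm,q in(("block top c",[66,-55,32]),("block +y",[66,-25,32]),("pad z25",[66,-25,25]),("jaw front s43 z42",[66,-22,42]),("axis top 108?",[0,0,108])):
    print(nm,(proj("scene",[o[0]+q[0],o[1]+q[1],q[2]])-[228,170])*15)
E
```

```text
block top c [403.46696678 322.63760822]
block +y [289.02826191 392.96619721]
pad z25 [290.7692848  415.96908915]
jaw front s43 z42 [274.90329585 366.92106847]
axis top 108? [380.20285657 381.58904877]
```

View pics/k9w.png

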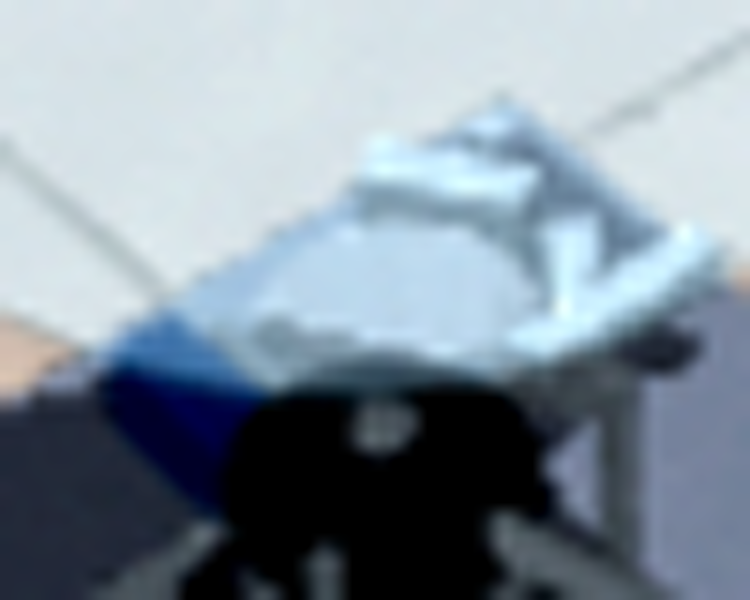

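The block is seated against both V faces at about zoom (400,290). The hub hides the pad. I'll now use about 1 mm ball steps, watching the tangential force for the stop.

Call:
apply_moves --travel '[[-0.3,1,0],[-0.3,1,0]]' --dr '[[0,0,-0.2],[0,0,-0.2]]'

```text
t: 16.55
ee_pos: [554.1, 11.5, 83.1]
tcp_rot: [0.919, 0.035, 0.393, -0.017]
wrist_force: [0.5, -10.0, -3.1]
width: 0.33
```

Call:
apply_moves --travel '[[-0.3,1,0],[-0.3,1,0]]' --dr '[[0,0,-0.2],[0,0,-0.2]]'

```text
t: 16.8
ee_pos: [553.8, 12.5, 83.2]
tcp_rot: [0.919, 0.034, 0.393, -0.017]
wrist_force: [1.9, -10.5, -3.7]
width: 0.332
```

Call:
apply_moves --travel '[[-0.3,1,0],[-0.3,1,0]]' --dr '[[0,0,-0.2],[0,0,-0.2]]'

```text
t: 17.05
ee_pos: [553.5, 13.5, 83.2]
tcp_rot: [0.919, 0.032, 0.393, -0.016]
wrist_force: [2.1, -9.5, -3.7]
width: 0.332
```

Call:
apply_moves --travel '[[-0.3,1.2,0],[-0.3,1.2,0]]' --dr '[[0,0,-0.2],[0,0,-0.2]]'

```text
t: 17.3
ee_pos: [553.3, 14.7, 83.2]
tcp_rot: [0.919, 0.03, 0.393, -0.015]
wrist_force: [1.3, -11.0, -3.2]
width: 0.335
```

Call:
apply_moves --travel '[[-0.3,1.2,0],[-0.3,1.2,0]]' --dr '[[0,0,-0.2],[0,0,-0.2]]'

```text
t: 17.55
ee_pos: [552.9, 15.9, 83.2]
tcp_rot: [0.919, 0.029, 0.393, -0.015]
wrist_force: [1.1, -9.8, -4.0]
width: 0.333
```

Call:
apply_moves --travel '[[-0.3,1.2,0],[-0.3,1.2,0]]' --dr '[[0,0,-0.2],[0,0,-0.2]]'

```text
t: 17.8
ee_pos: [552.7, 17.1, 83.2]
tcp_rot: [0.919, 0.027, 0.393, -0.014]
wrist_force: [2.5, -10.0, -5.0]
width: 0.334
```

Call:
apply_moves --travel '[[-0.2,1.2,-0.2],[-0.2,1.2,-0.2]]' --dr '[[0,0,-0.2],[0,0,-0.2]]'

```text
t: 18.05
ee_pos: [552.4, 18.3, 82.9]
tcp_rot: [0.919, 0.025, 0.393, -0.013]
wrist_force: [1.0, -10.9, -2.5]
width: 0.335
```

Call:
apply_moves --travel '[[-0.2,1.2,0],[-0.2,1.2,0]]' --dr '[[0,0,-0.2],[0,0,-0.2]]'

```text
t: 18.3
ee_pos: [552.2, 19.4, 82.9]
tcp_rot: [0.919, 0.024, 0.393, -0.013]
wrist_force: [1.2, -10.6, -3.0]
width: 0.331
```

```bash
python3 st.py k10; python3 - <<'E'
import numpy as np,cv2
p=np.concatenate([np.load(f"{k}.npy")[180:205,230:260,::-1] for k in("k4","k8","k10")],1)
cv2.imwrite("pics/cmp2.png",cv2.resize(p,None,fx=8,fy=16,interpolation=cv2.INTER_CUBIC))
E
```

```text
t 18.3 q4,q5 [2.96 0.42] ball [542.8  18.9  91.9] phi -0.188 r 105.1 Ftan -10.6 Fin -0.8 Fz -3.0 w 0.331
{'blue': (53, [240.34, 197.94], [236, 194, 10, 10]), 'orange': (0, None)}
```

View pics/cmp2.png

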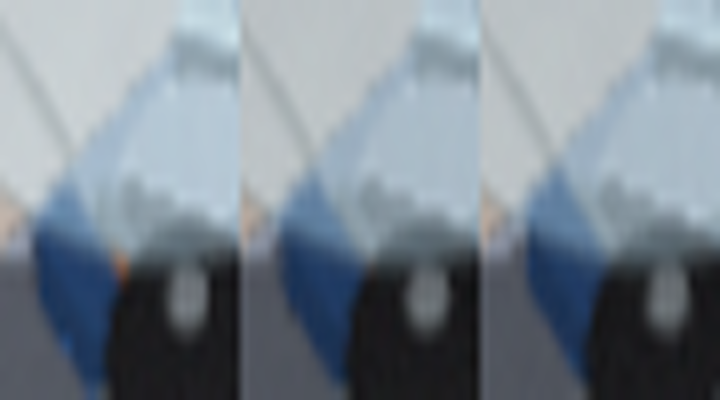

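Call:
apply_moves --travel '[[-0.2,1,0],[-0.2,1,0]]' --dr '[[0,0,-0.2],[0,0,-0.2]]'

```text
t: 18.6
ee_pos: [552.0, 20.4, 83.0]
tcp_rot: [0.919, 0.022, 0.393, -0.012]
wrist_force: [0.7, -11.0, -1.9]
width: 0.33
```

Call:
apply_moves --travel '[[-0.2,1,0],[-0.2,1,0]]' --dr '[[0,0,-0.2],[0,0,-0.2]]'

```text
t: 18.85
ee_pos: [551.8, 21.4, 82.9]
tcp_rot: [0.919, 0.021, 0.393, -0.011]
wrist_force: [0.0, -10.8, -3.3]
width: 0.334
```

Call:
apply_moves --travel '[[-0.2,1,0],[-0.2,1,0]]' --dr '[[0,0,-0.2],[0,0,-0.2]]'

```text
t: 19.1
ee_pos: [551.6, 22.5, 82.9]
tcp_rot: [0.919, 0.019, 0.393, -0.011]
wrist_force: [1.9, -10.4, -3.3]
width: 0.333
```

Call:
apply_moves --travel '[[-0.1,1,0],[-0.1,1,0]]' --dr '[[0,0,-0.2],[0,0,-0.2]]'

```text
t: 19.35
ee_pos: [551.5, 23.5, 82.9]
tcp_rot: [0.919, 0.017, 0.393, -0.01]
wrist_force: [0.6, -10.8, -2.4]
width: 0.331
```

Call:
apply_moves --travel '[[-0.1,1,0],[-0.1,1,0]]' --dr '[[0,0,-0.2],[0,0,-0.2]]'

```text
t: 19.6
ee_pos: [551.3, 24.4, 82.9]
tcp_rot: [0.919, 0.016, 0.393, -0.009]
wrist_force: [1.0, -10.6, -3.0]
width: 0.331
```

Call:
apply_moves --travel '[[-0.1,1,0],[-0.1,1,0]]' --dr '[[0,0,-0.2],[0,0,-0.2]]'

```text
t: 19.85
ee_pos: [551.2, 25.4, 82.9]
tcp_rot: [0.919, 0.014, 0.393, -0.009]
wrist_force: [0.4, -11.0, -3.1]
width: 0.331
```

Call:
apply_moves --travel '[[-0.1,1,0],[-0.1,1,0]]' --dr '[[0,0,-0.2],[0,0,-0.2]]'

```text
t: 20.1
ee_pos: [551.1, 26.4, 82.9]
tcp_rot: [0.919, 0.013, 0.393, -0.008]
wrist_force: [0.5, -11.4, -2.9]
width: 0.334
```

Call:
apply_moves --travel '[[-0.1,1,0],[-0.1,1,0]]' --dr '[[0,0,-0.2],[0,0,-0.2]]'

```text
t: 20.35
ee_pos: [551.0, 27.4, 82.9]
tcp_rot: [0.919, 0.011, 0.393, -0.007]
wrist_force: [0.4, -12.6, -2.5]
width: 0.331
```

```bash
python3 st.py k11
```

```text
t 20.35 q4,q5 [3.08 0.42] ball [541.6  27.1  91.9] phi -0.109 r 105.1 Ftan -12.6 Fin -1.0 Fz -2.5 w 0.331
{'blue': (51, [240.47, 197.78], [236, 195, 10, 9]), 'orange': (0, None)}
```

The force stepped up to 12.6 N, possibly the stop beginning. Half-size steps now.

Call:
apply_moves --travel '[[0,0.5,0],[0,0.5,0]]' --dr '[[0,0,-0.1],[0,0,-0.1]]'

```text
t: 20.65
ee_pos: [550.9, 27.8, 82.8]
tcp_rot: [0.919, 0.01, 0.393, -0.007]
wrist_force: [-0.4, -13.1, -3.9]
width: 0.326
```

Call:
apply_moves --travel '[[0,0.5,0],[0,0.5,0]]' --dr '[[0,0,-0.1],[0,0,-0.1]]'

```text
t: 20.9
ee_pos: [550.8, 28.3, 82.8]
tcp_rot: [0.92, 0.009, 0.393, -0.006]
wrist_force: [-0.2, -12.5, -2.4]
width: 0.338
```

Call:
apply_moves --travel '[[0,0.6,0],[0,0.6,0]]' --dr '[[0,0,-0.1],[0,0,-0.1]]'

```text
t: 21.15
ee_pos: [550.8, 28.9, 82.8]
tcp_rot: [0.92, 0.008, 0.393, -0.006]
wrist_force: [-1.1, -13.8, -2.5]
width: 0.33
```

Call:
apply_moves --travel '[[0,0.6,0],[0,0.6,0]]' --dr '[[0,0,-0.1],[0,0,-0.1]]'

```text
t: 21.4
ee_pos: [550.7, 29.5, 82.8]
tcp_rot: [0.92, 0.008, 0.393, -0.006]
wrist_force: [-0.9, -13.3, -1.5]
width: 0.33
```

```bash
python3 - <<'E'
from h import *
F=[];A=[]
for i in range(6):
    p,d=robot.grab_frame("scene");A.append(p.astype(float));s=robot.observe();F.append(s["wrist_force"])
print(np.mean(F,0).round(2),np.std(F,0).round(2),s["ee_pos"],s["t"])
m=np.mean(A,0);np.save("m12.npy",m)
# subpixel blue-left-edge position along horizontal rows / orthogonal profile
def edge(img):
    g=img[...,0].astype(float)-0*img[...,2]  # red channel: dark in blue vs plate
    out=[]
    return out
for k in("k1","k4","k6","k7","k8","k9","k10","k11","m12"):
    im=np.load(k+".npy").astype(float)
    c=im[...,2]-im[...,0]   # blueness
    w=c[190:206,226:256].clip(20,None)-20
    # blueness integral in rows 196..204 left of hub: count of blue width
    print(k,(w[8:15].sum(1)/60).round(2), round(w.sum()/60,2))
E
```

```text
[ -0.77 -13.47  -2.28] [0.55 0.37 0.23] [550.75146832  29.46616616  82.77113964] 21.7
k1 [7.2  7.57 6.87 5.72 4.47 3.63 2.35] 80.03
k4 [7.2  5.77 4.82 4.07 2.55 1.78 0.98] 75.87
k6 [6.55 5.57 4.4  3.7  2.27 1.62 0.83] 67.82
k7 [6.17 5.15 4.05 2.85 2.13 1.55 0.33] 66.27
k8 [5.73 4.27 3.37 2.37 1.43 0.87 0.02] 63.55
k9 [5.37 4.05 3.12 2.   1.38 0.68 0.02] 62.27
k10 [5.05 3.83 2.63 1.57 1.23 0.37 0.  ] 60.77
k11 [4.63 3.43 2.38 1.53 0.68 0.15 0.  ] 60.45
m12 [4.61 3.37 2.43 1.38 0.73 0.64 0.  ] 60.75
```

Call:
apply_moves --travel '[[0,0.6,0],[0,0.6,0]]' --dr '[[0,0,-0.1],[0,0,-0.1]]'

```text
t: 21.95
ee_pos: [550.7, 30.0, 82.8]
tcp_rot: [0.92, 0.007, 0.393, -0.005]
wrist_force: [-2.0, -13.0, -2.0]
width: 0.332
```

Call:
apply_moves --travel '[[0,0.6,0],[0,0.6,0]]' --dr '[[0,0,-0.1],[0,0,-0.1]]'

```text
t: 22.2
ee_pos: [550.6, 30.6, 82.7]
tcp_rot: [0.92, 0.006, 0.393, -0.005]
wrist_force: [-1.1, -14.4, -1.5]
width: 0.331
```

Call:
apply_moves --travel '[[0,0.6,0],[0,0.6,0]]' --dr '[[0,0,-0.1],[0,0,-0.1]]'

```text
t: 22.45
ee_pos: [550.6, 31.2, 82.7]
tcp_rot: [0.92, 0.005, 0.393, -0.005]
wrist_force: [-2.0, -15.6, -1.9]
width: 0.334
```

```bash
python3 - <<'E'
from h import *
F=[];A=[]
for i in range(4):
    p,d=robot.grab_frame("scene");A.append(p.astype(float));s=robot.observe();F.append(s["wrist_force"])
print(np.mean(F,0).round(2),s["ee_pos"].round(2),s["t"])
m=np.mean(A,0);np.save("m13.npy",m)
for k in("k10","k11","m12","m13"):
    im=np.load(k+".npy").astype(float);c=im[...,2]-im[...,0];w=c[190:206,226:256].clip(20,None)-20
    print(k,(w[8:15].sum(1)/60).round(2), round(w.sum()/60,2))
q=np.clip((m[170:225,220:280,::-1]-30)*1.3,0,255).astype(np.uint8)
cv2.imwrite("pics/m13.png",cv2.resize(q,None,fx=12,fy=10,interpolation=cv2.INTER_CUBIC))
E
```

```text
[ -1.53 -13.81  -1.96] [550.59  31.2   82.69] 22.65
k10 [5.05 3.83 2.63 1.57 1.23 0.37 0.  ] 60.77
k11 [4.63 3.43 2.38 1.53 0.68 0.15 0.  ] 60.45
m12 [4.61 3.37 2.43 1.38 0.73 0.64 0.  ] 60.75
m13 [4.53 3.43 2.23 1.35 0.68 0.   0.  ] 60.11
```

View pics/m13.png

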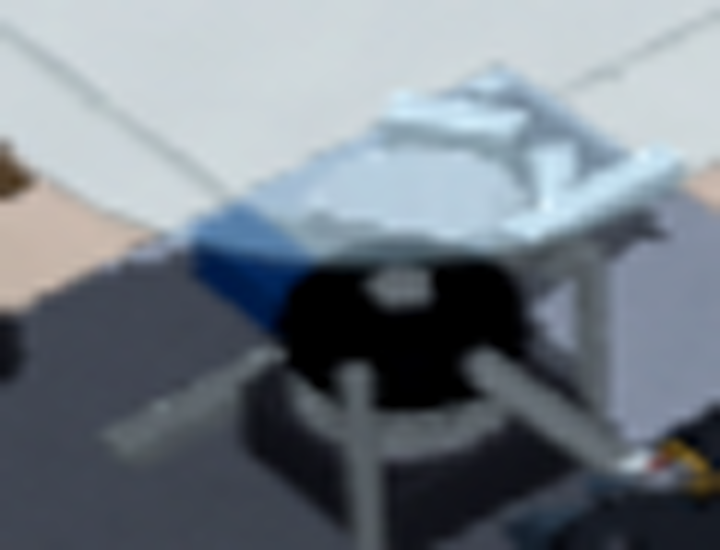

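Call:
apply_moves --travel '[[0,0.7,0],[0,0.7,0]]' --dr '[[0,0,-0.1],[0,0,-0.1]]'

```text
t: 22.9
ee_pos: [550.6, 31.9, 82.7]
tcp_rot: [0.92, 0.004, 0.393, -0.004]
wrist_force: [-1.6, -14.7, -0.9]
width: 0.335
```

Call:
apply_moves --travel '[[0,0.7,0],[0,0.7,0]]' --dr '[[0,0,-0.1],[0,0,-0.1]]'

```text
t: 23.15
ee_pos: [550.5, 32.6, 82.6]
tcp_rot: [0.92, 0.003, 0.393, -0.004]
wrist_force: [-1.7, -14.9, -1.4]
width: 0.334
```

Call:
apply_moves --travel '[[0,0.7,0],[0,0.7,0]]' --dr '[[0,0,-0.1],[0,0,-0.1]]'

```text
t: 23.4
ee_pos: [550.5, 33.2, 82.6]
tcp_rot: [0.92, 0.002, 0.393, -0.004]
wrist_force: [-2.3, -14.8, -2.2]
width: 0.331
```

```bash
cat > bl.py <<'E'
from h import *
import sys
F=[];A=[]
for i in range(6):
    p,d=robot.grab_frame("scene");A.append(p.astype(float));s=robot.observe();F.append(s["wrist_force"])
print(np.mean(F,0).round(2),s["ee_pos"].round(2),s["t"],s["width"])
np.save(sys.argv[1]+".npy",np.mean(A,0))
ref=np.load("k8.npy").astype(np.float32)
def blu(im): return (im[...,2]-im[...,0]).astype(np.float32)
for k in("k4","k7","k8","k9","k10","k11","m12","m13",sys.argv[1]):
    im=np.load(k+".npy").astype(np.float32);c=blu(im);w=c[190:206,226:256].clip(20,None)-20
    # left edge x of blue by half crossing per row
    xs=[]
    for r in range(196,203):
        row=c[r,225:250];i=np.argmax(row>35);xs.append(225+i-1+(35-row[i-1])/(row[i]-row[i-1]))
    # rack tip: gray difference along rack direction
    print(k,np.round(xs,2),round(np.mean(xs),3),(w[8:14].sum(1)/60).sum().round(2))
E
python3 bl.py m14
```

```text
[ -2.23 -15.29  -1.36] [550.47  33.21  82.64] 23.7 0.3285455710809294
k4 [234.04 234.31 234.31 235.   236.   236.57 238.11] 235.476 26.18
k7 [234.22 234.43 234.71 235.63 236.72 237.74 238.65] 236.016 21.9
k8 [234.79 234.9  235.33 236.43 237.46 238.46 239.67] 236.72 18.03
k9 [235.17 235.32 235.76 236.63 237.7  238.68 239.72] 236.998 16.6
k10 [235.26 235.47 236.09 237.12 238.42 239.43 240.24] 237.433 14.68
k11 [235.67 235.71 236.68 237.7  238.7  239.65 241.13] 237.893 12.82
m12 [235.78 235.96 236.69 237.68 238.67 240.08 241.07] 237.99 13.16
m13 [235.8  235.99 236.7  237.7  239.11 240.08 241.09] 238.068 12.22
m14 [235.95 236.18 236.67 238.   239.08 239.63 241.11] 238.089 12.52
```

The force knee came at about 12 N and 0.5 rad (8 mm) after the pad's first contact. That matches the spring's predicted 4.3 N rise, so the pad is fully in. The estimated block load is about 55 N, so I stop here. Next: back off within the play, lift, and swing right one tooth.

```bash
python3 arc.py -.045,-.085,-.085,-.085,-.085,-.085 0,0,4,9,13,14; python3 arc.py -.085,-.17,-.28,-.39,-.46,-.475 14;python3 -c "
from arc import *
print(tcp(-.045,0))"
```

```text
travel [[0.3, -4.1, 0.0], [0.3, -4.1, 4.0], [0.3, -4.1, 9.0], [0.3, -4.1, 13.0], [0.3, -4.1, 14.0]]
dr [[0, 0, 0.7], [0, 0, 0.7], [0, 0, 0.7], [0, 0, 0.7], [0, 0, 0.7]]
travel [[1.1, -8.6, 0.0], [3.7, -19.4, 0.0], [7.4, -29.9, 0.0], [10.4, -36.4, 0.0], [11.1, -37.8, 0.0]]
dr [[0, 0, 1.5], [0, 0, 3.4], [0, 0, 5.2], [0, 0, 6.4], [0, 0, 6.7]]
[551.1561512   33.9343242   82.96944118]
```

Call:
apply_moves --travel '[[0.3,-4.1,0],[0.3,-4.1,4],[0.3,-4.1,9],[0.3,-4.1,13],[0.3,-4.1,14.2]]' --dr '[[0,0,0.7],[0,0,0.7],[0,0,0.7],[0,0,0.7],[0,0,0.7]]'

```text
t: 24.32
ee_pos: [550.9, 29.9, 97.1]
tcp_rot: [0.92, 0.01, 0.393, -0.006]
wrist_force: [4.2, 0.1, -5.1]
width: 0.335
```

```bash
python3 bl.py m15 | sed -n '1p;$p'; python3 st.py k15
```

```text
[ 3.8   0.67 -5.93] [550.78  29.76  96.79] 24.625 0.33337191031538305
m15 [235.78 235.82 236.67 237.67 238.7  240.05 241.09] 237.969 10.39
t 24.625 q4,q5 [3.1  0.38] ball [541.4  29.5 105.8] phi -0.086 r 105.0 Ftan 0.4 Fin 4.3 Fz -5.8 w 0.333
{'blue': (42, [239.76, 197.74], [236, 195, 8, 9]), 'orange': (0, None)}
```

View pics/k15.png

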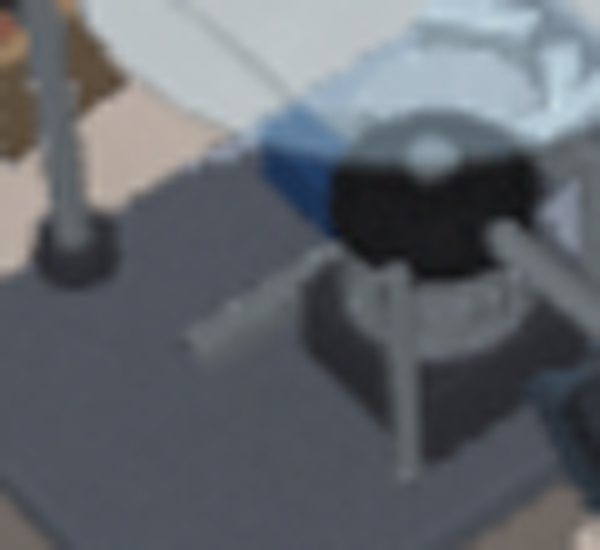

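Lifted free (-6 N vertical), and the jaw edge held within 0.1 px. Swinging right and dropping.

Call:
apply_moves --travel '[[1.1,-8.6,0],[3.7,-19.4,0],[7.4,-29.9,0],[10.4,-36.4,0],[11.1,-37.8,0]]' --dr '[[0,0,1.5],[0,0,3.4],[0,0,5.2],[0,0,6.4],[0,0,6.7]]'

```text
t: 25.3
ee_pos: [562.0, -8.5, 96.8]
tcp_rot: [0.918, 0.063, 0.391, -0.029]
wrist_force: [5.5, 4.4, -5.7]
width: 0.331
```

```bash
python3 st.py k16
```

```text
t 25.3 q4,q5 [2.56 0.41] ball [552.7  -9.9 105.8] phi -0.478 r 105.1 Ftan 1.4 Fin 7.0 Fz -5.7 w 0.331
{'blue': (41, [239.85, 197.93], [236, 195, 8, 9]), 'orange': (0, None)}
```

Call:
apply_moves --travel '[[-0.3,-0.3,-4],[-0.3,-0.3,-8],[-0.3,-0.3,-11],[-0.3,-0.3,-13],[-0.3,-0.3,-13.5]]' --dr '[[0,0,0],[0,0,0],[0,0,0],[0,0,0],[0,0,0]]'

```text
t: 25.98
ee_pos: [561.4, -8.6, 83.3]
tcp_rot: [0.918, 0.062, 0.391, -0.029]
wrist_force: [-1.4, -7.0, 5.4]
width: 0.332
```

```bash
python3 st.py k17
```

```text
t 25.975 q4,q5 [2.61 0.44] ball [552.1 -10.   92.3] phi -0.477 r 105.7 Ftan -5.6 Fin -4.5 Fz 5.4 w 0.332
{'blue': (46, [240.24, 197.87], [236, 195, 9, 9]), 'orange': (0, None)}
```

View pics/k17.png

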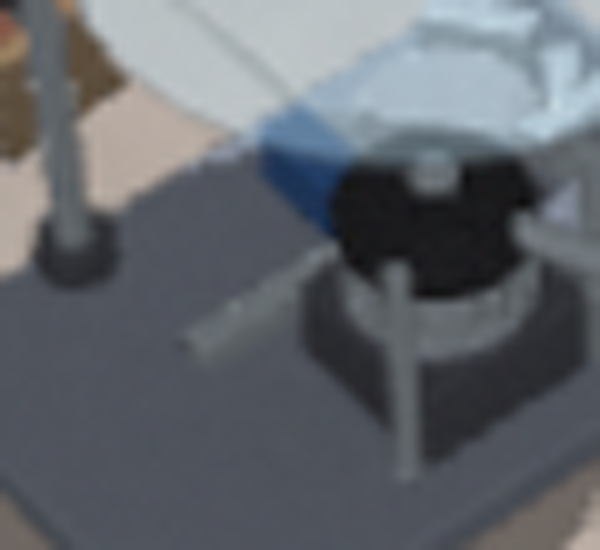

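The hub is only partly down (cap at y=172, against 185 when dropped). A tangential push of -5.6 N says the pegs rub on the forward face, so I'll ease it slightly counter-clockwise, within the play.

Call:
apply_moves --travel '[[0.7,-1.4,0],[1.4,-2.7,0],[1.4,-2.7,-0.5]]' --dr '[[0,0,0],[0,0,0],[0,0,0]]'

```text
t: 26.4
ee_pos: [563.4, -11.5, 83.1]
tcp_rot: [0.918, 0.063, 0.392, -0.029]
wrist_force: [3.6, -6.4, 0.1]
width: 0.33
```

```bash
python3 st.py k18
```

```text
t 26.4 q4,q5 [2.6  0.44] ball [554.1 -12.9  92.1] phi -0.51 r 105.2 Ftan -7.3 Fin -0.0 Fz 0.1 w 0.33
{'blue': (52, [240.52, 197.87], [236, 195, 10, 9]), 'orange': (0, None)}
```

View pics/k18.png

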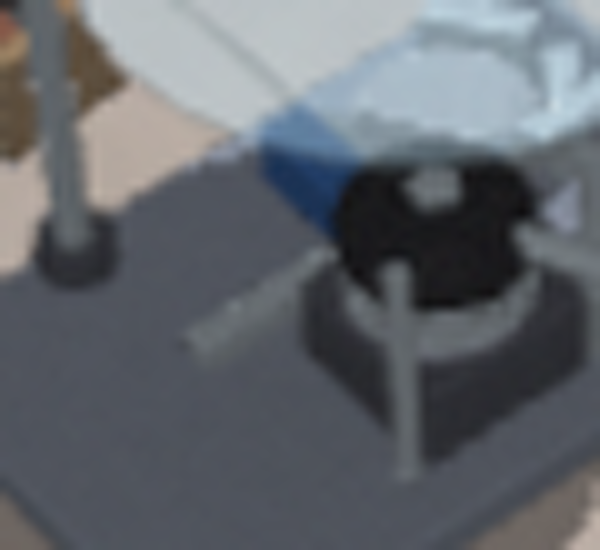

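The hub is now fully down (cap at (435,185)). Ftan is still -7 N, so I'll relax another 3 mm within the play before opening.

Call:
apply_moves --travel '[[0.8,-1.3,0],[1.6,-2.6,0],[1.6,-2.6,0]]' --dr '[[0,0,0],[0,0,0],[0,0,0]]'

```text
t: 26.82
ee_pos: [564.6, -13.7, 82.8]
tcp_rot: [0.918, 0.063, 0.391, -0.029]
wrist_force: [4.2, -0.9, -1.5]
width: 0.33
```

```bash
python3 bl.py m19 | sed -n '1p;7,$p'; python3 st.py k19
```

```text
[ 5.2  -1.48 -1.71] [564.59 -13.71  82.87] 27.125 0.3325669472278409
k11 [235.67 235.71 236.68 237.7  238.7  239.65 241.13] 237.893 12.82
m12 [235.78 235.96 236.69 237.68 238.67 240.08 241.07] 237.99 13.16
m13 [235.8  235.99 236.7  237.7  239.11 240.08 241.09] 238.068 12.22
m19 [235.81 235.82 236.67 237.69 238.71 240.02 241.11] 237.976 12.34
t 27.125 q4,q5 [2.58 0.44] ball [555.3 -15.   91.9] phi -0.533 r 105.3 Ftan -4.7 Fin 4.6 Fz -1.2 w 0.333
{'blue': (50, [240.42, 197.68], [236, 195, 10, 8]), 'orange': (0, None)}
```

The jaw is unchanged and the lever is down. Opening the gripper and withdrawing along the tool axis.

Call:
apply_moves --travel '[[0,0,0],[0,0,0],[0,0,0],[0,0,0],[0,0,0]]' --dr '[[0,0,0],[0,0,0],[0,0,0],[0,0,0],[0,0,0]]' --claw 0

```text
t: 27.8
ee_pos: [564.2, -13.7, 82.6]
tcp_rot: [0.918, 0.063, 0.391, -0.029]
wrist_force: [0.8, -0.9, -0.1]
width: 0.849
```

Call:
apply_moves --travel '[[0,0,0],[0,0,0],[0,0,0]]' --dr '[[0,0,0],[0,0,0],[0,0,0]]'

```text
t: 28.18
ee_pos: [564.3, -13.7, 82.7]
tcp_rot: [0.918, 0.063, 0.391, -0.029]
wrist_force: [0.0, -1.1, -0.2]
width: 1.003
```

Call:
apply_moves --travel '[[-7,-1,7],[-17,-2.5,17],[-27,-4,27],[-37,-5.5,37],[-47,-7,47]]' --dr '[[0,0,0],[0,0,0],[0,0,0],[0,0,0],[0,0,0]]'

```text
t: 28.8
ee_pos: [516.5, -20.8, 130.2]
tcp_rot: [0.918, 0.063, 0.391, -0.029]
wrist_force: [0.6, 1.3, -0.4]
width: 0.998
```

```bash
python3 - <<'E'
from h import *
s=robot.observe();print(s["t"],s["qpos"].round(3),s["ee_pos"],s["wrist_force"].round(1),s["width"])
E
```

```text
28.8 [-0.219  0.128  2.507  2.353  0.369 -1.068] [516.49689866 -20.84263266 130.24841007] [ 0.6  1.3 -0.4] 0.9979937410653564
```

Call:
apply_moves --travel '[[-12,-20,12],[-15,-65,25],[-15,-115,40],[-15,-170,50],[-15,-225,60]]' --dr '[[0,0,0],[0,0,0],[0,0,0],[0,0,0],[0,0,0]]'

```text
t: 29.42
ee_pos: [501.3, -247.6, 190.5]
tcp_rot: [0.918, 0.063, 0.391, -0.029]
wrist_force: [1.3, 0.5, 0.3]
width: 1.005
```

```bash
python3 - <<'E'
from h import *
s=robot.observe();print(s["t"],s["qpos"].round(3),s["ee_pos"],s["wrist_force"].round(1))
for n,(x0,y0,x1,y1) in(("scene",(200,150,320,240)),("top",(210,120,310,220))):
    A=[robot.grab_frame(n)[0].astype(float) for _ in range(3)];m=np.mean(A,0);np.save(f"f_{n}.npy",m)
    cv2.imwrite(f"pics/f_{n}.png",cv2.resize(m[y0:y1,x0:x1,::-1].astype(np.uint8),None,fx=6,fy=6,interpolation=cv2.INTER_CUBIC))
    if n=="top": cv2.imwrite("pics/f_topfull.png",m[:,:,::-1].astype(np.uint8))
E
```

```text
29.425 [-0.783  0.104  2.34   1.378  0.627 -0.502] [ 501.30313898 -247.58172043  190.50301685] [1.3 0.5 0.3]
```

View pics/f_top.png

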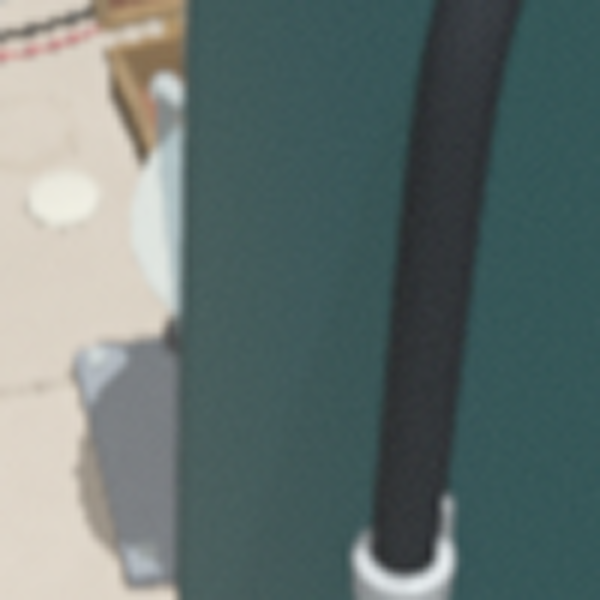

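View pics/f_scene.png

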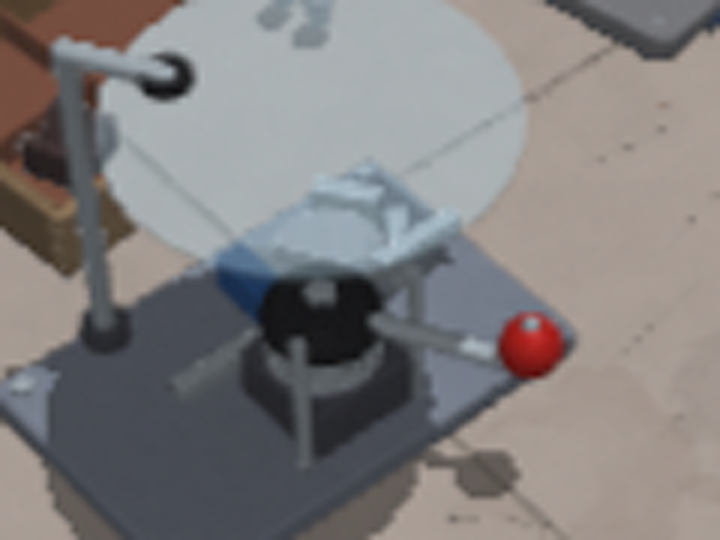

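The lever rests right (ball at scene zoom (531,345)) and down. I'll clear the arm further so the top view can check the neck.

Call:
apply_moves --travel '[[-15,-55,10],[-35,-110,20],[-60,-160,30],[-90,-210,40],[-120,-260,50]]' --dr '[[0,0,0],[0,0,0],[0,0,0],[0,0,0],[0,0,0]]'

```text
t: 30.35
ee_pos: [381.9, -505.5, 239.7]
tcp_rot: [0.918, 0.064, 0.391, -0.03]
wrist_force: [1.4, -0.5, -0.5]
width: 0.994
```

```bash
python3 - <<'E'
from h import *
s=robot.observe();print(s["t"],s["qpos"].round(3),s["ee_pos"],s["wrist_force"].round(1))
A=[robot.grab_frame("top")[0].astype(float) for _ in range(3)];m=np.mean(A,0);np.save(f"f_top.npy",m)
q=np.clip((m[140:200,225:300,::-1]-20)*1.1,0,255).astype(np.uint8)
o=np.load("top0.npz")["p"][140:200,225:300,::-1]
cv2.imwrite(f"pics/f_top2.png",cv2.resize(q,None,fx=10,fy=10,interpolation=cv2.INTER_CUBIC))
cv2.imwrite(f"pics/f_top0.png",cv2.resize(o,None,fx=10,fy=10,interpolation=cv2.INTER_CUBIC))
E
```

```text
30.35 [-1.27   0.249  2.034  1.006  1.004 -0.474] [ 381.92335584 -505.45640547  239.71027436] [ 1.4 -0.5 -0.5]
```

View pics/f_top2.png

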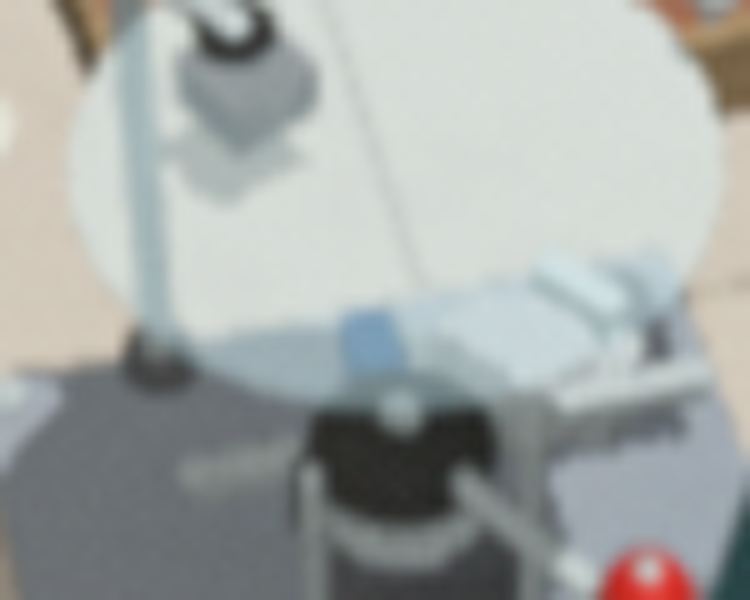

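View pics/f_top0.png

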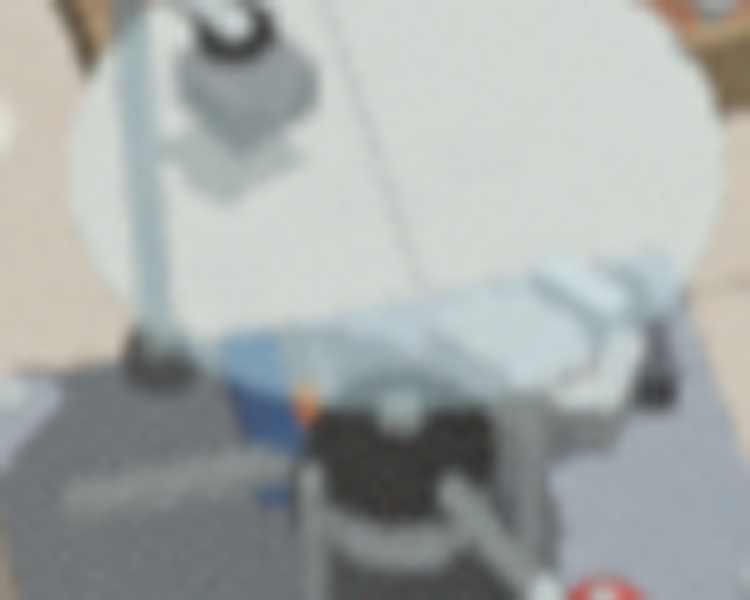

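```bash
python3 - <<'E'
from h import *
import arc
m=np.load("f_top.npy");q=m[168:184,252:284,::-1]
q=np.clip((q-90)*2.0,0,255).astype(np.uint8)
cv2.imwrite("pics/f_top3.png",cv2.resize(q,None,fx=24,fy=24,interpolation=cv2.INTER_CUBIC))
o=np.array([646,38.5])
S=lambda x,y,z:((proj("top",[o[0]+x,o[1]+y,z])-[252,168]+.5)*24).round(0)
print("block +y rim",S(66,-25,32),"block c",S(66,-55,32),"block -x rim",S(36,-55,32),"+x",S(96,-55,32),"8mm in y",S(66,-17,32)-S(66,-25,32))
print("warm pixels", [(x,y,m[y,x].round().tolist()) for y in range(168,182) for x in range(255,275) if m[y,x,0]-m[y,x,2]>5][:20])
t0=np.load("top0.npz")["p"].astype(float);print("warm0",[(x,y,t0[y,x].tolist()) for y in range(168,186) for x in range(245,268) if t0[y,x,0]-t0[y,x,2]>5][:30])
f=np.load("f_scene.npy");print("warm scene",[(x,y) for y in range(188,206) for x in range(232,252) if f[y,x,0]-f[y,x,2]>5])
r=red(f.astype(np.uint8),(265,185,310,230));print(r[2],onplane("scene",r[2][0],92))
p=onplane("scene",r[2][0],92)[:2]-o;print(np.arctan2(p[1],-p[0]),np.hypot(*p)); a=red(m.astype(np.uint8),(270,185,310,215));p=onplane("top",a[2][0],92)[:2]-o;print(np.arctan2(p[1],-p[0]),np.hypot(*p))
E
```

```text
block +y rim [372. 235.] block c [578. 196.] block -x rim [632. 353.] +x [524.  42.] 8mm in y [-55.  11.]
warm pixels []
warm0 [(255, 178, [174.0, 166.0, 154.0]), (256, 178, [175.0, 173.0, 164.0]), (254, 179, [154.0, 144.0, 136.0]), (255, 179, [179.0, 155.0, 130.0]), (256, 179, [178.0, 162.0, 145.0]), (254, 180, [129.0, 113.0, 111.0]), (255, 180, [166.0, 126.0, 96.0]), (256, 180, [159.0, 130.0, 105.0]), (257, 180, [128.0, 126.0, 121.0]), (255, 181, [146.0, 103.0, 84.0]), (256, 181, [125.0, 94.0, 73.0]), (257, 181, [81.0, 76.0, 70.0]), (255, 182, [113.0, 89.0, 91.0]), (256, 182, [84.0, 68.0, 61.0])]
warm scene [(232, 193)]
((288.0, 207.5), 5.02503776550293) [557.6752825  -15.52799367  92.        ]
-0.5489761095386168 103.53878414268476
-0.5630383748610642 106.8263392524201
```

View pics/f_top3.png

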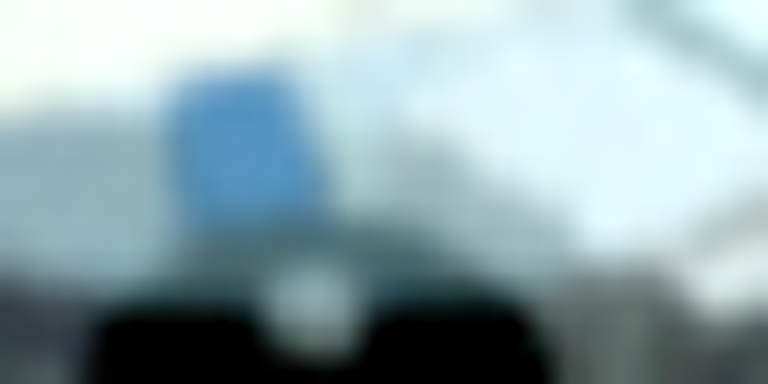

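The top view shows no orange between blue jaw and block: blue edge at (330,200), block rim about 6 mm on, and no warm pixels. The hub is down and the lever is at about -0.55. The arm is clear, so I'm handing in.

```bash
python3 -c "
from station import robot
print(robot.finish_job())"
```

```text
the job is handed in; nothing more can be done
None
```

I wound the jaw up to the block in three clockwise strokes, lifting the lever and swinging it back right between them. I then dropped the lever into its teeth on the right, released it and handed the job in at about 30.5 s. The hand-in gave no verdict.

**Pad:** The force at the ball began to climb faster at about 12 N, 0.5 rad (8 mm of jaw travel) after the pad first met the block. That matches the pad being fully in. I stopped at about 15 N, which I estimate at roughly 55 N on the block.

**Last views:**
- **Neck:** No orange shows between jaw and block in either camera, although the hub hides part of the neck.
- **Block:** It lies in the V jaw.
- **Lever:** It is at about -0.55 rad, with the hub fully down.
- **Arm:** It is well clear of everything.

**What went wrong or disagreed:**
- **Last drop:** The lever first stopped about halfway down. I eased it about 6 mm counter-clockwise within the tooth play, and it then dropped fully. The blue jaw did not move measurably.
- **Stop:** The force past 12 N climbed more gently, at about 0.5 N per mm, than the steep stop described. "Fully in" therefore rests on the force, the travel and the pictures together, not on a sharp stop.
- **Wrist joint:** On the approach, joint 5 briefly read 0.307 to 0.308 rad, just under its 0.31 limit.

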